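# Make up the presenting kit and the posting kit

### The job

Make up the two kits on the desk: in the tray with two equal small bays, put the mouse in the long bay and the charger and the small tape roll in the small bays, one in each, whichever way; in the tray with the block of sticky notes, put the stapler in the long narrow bay and the large tape roll in the large square bay. Set each thing down gently in its bay, not dropped, the same way up as it lay on the desk and flat on the bay's floor. Leave the cup and the remote control where they are.

Things in the scene. Friction and masses are not known exactly. Their poses are not given: they have to be found in the camera images.
- presenting_tray: Low wooden tray, 144 (x) x 158 (y) mm, fixed; floor 4 thick, walls 4 thick, tops 11 above the desk. Origin: centre of underside, z up. Three empty bays: a long bay 136 (x) x 80 (y) on the +y side, centred at x 0, y +35; two equal small square bays 66 x 66 on the -y side, centred at x +35, y -42 and x -35, y -42. No notes in it.
- posting_tray: Low wooden tray, 144 (x) x 158 (y) mm, fixed; floor 4 thick, walls 4 thick, tops 11 above the desk. Origin: centre of underside, z up. Long narrow bay 136 (x) x 60 (y) on the +y side, centred at x 0, y +45; large square bay 86 x 86 centred at x +25, y -32; third bay 46 x 86 centred at x -45, y -32, holding a fixed cream block of sticky notes (top 13 high).
- mouse: Black computer mouse, 95 long (its x) x 56 wide (its y) x 31 high; the straight sides (the 56 width) reach up to 26, above that a 46 wide hump. Origin: centre of its underside, z up. About 90 g.
- charger: Grey wall-plug charger block, 44 (x) x 44 (y) x 30 high, with two steel pins, 5 thick, standing up from the middle of its top to 46 high (19 apart along its y). Origin: centre of its underside (the face without pins), z up. About 100 g.
- small_roll: Small roll of tan packing tape lying flat: outer diameter 42, hole 25, 24 high. Same material as the large roll, told by size. Origin: centre of its underside, z up the roll's axis. About 35 g.
- large_roll: Large roll of tan packing tape lying flat: outer diameter 62, hole 38, 24 high. Origin: centre of its underside, z up the roll's axis. About 80 g.
- cup: White ceramic cup without a handle, 66 across the rim, 70 high, loose, standing among the stock; it belongs to no kit and stays. Origin: centre of its underside.
- remote: Cream remote control with a black window and small buttons, 105 (its x) x 36 (its y) x 16 high, loose, lying among the stock; it belongs to no kit and stays. Origin: centre of its underside.
- stapler: Small dark metal stapler, 86 long (its x), 38 high, 30 wide (its y) over the 8 high base and 28 wide over the top arm (from 20 to 38 high; a narrower 24 wide bright magazine, from 14 to 20 high, under it). Origin: centre of its underside, z up. About 180 g.
Mind the look-alikes: they are no part of the job. What is shaped like the stapler but orange is not meant.

How it is judged:
By the outcome, as a careful person would: the job done as asked, in the order asked, and still so for the second after the job is handed in, with the robot touching nothing.
It also fails if it takes over 128 s, if anything falls off the work surface, if the arm or the gripper's body presses on something with over 40 N, if the wrist force passes 120 N, or if a joint passes its speed limit or range.

### The arm

A 7-joint arm with a two-finger parallel gripper is mounted at the origin on the work surface. World frame = base frame: x ahead of the robot, y to its left, z up, the work surface at z = 0. Lengths are in m, angles in rad, forces in N, time in s.
With the tool pointing down it reaches from about 0.425 to 0.825 m from the base axis. Payload 3.6 kg.
Tool frame: the origin (TCP) lies between the finger pads; the fingertips stand ctrl.tip_extent ahead of it and the grasp point (between the pads) lies 6 mm ahead of it (ctrl.tip_extent is the distance from the TCP to the fingertips, in m); z points along the fingers, y is the line along which they close (so a half turn about z gives the same grasp; the last joint's range is limited). The gripper opens to 93 mm and grips with 3 to 60 N. Pads are 15 mm wide; open, the fingers measure 128 mm over their backs; the gripper's body (75 mm by 188 mm) begins 65 mm behind the grasp point.
Start: joints at [-1.141, 0.615, -0.013, 1.423, 0.008, 1.103, -0.04], TCP at [0.286, 0.584, 0.244] pointing down, gripper open.
Joint ranges: [-3.12, 3.12], [-0.3, 2.06], [-1.34, 1.32], [0.26, 2.42], [-1.36, 4.5], [0.01, 1.98], [-2.84, 2.84]. Speed limits (rad/s): [2.79, 2.79, 3.14, 3.14, 3.14, 3.14, 3.14].

### API

Orientations are given as a unit quaternion [w, x, y, z].
In Python, from rig import get_state, optics, ticket, models, ctrl gives the robot as it stands.
- The arm moves only by the tool carry_out, never from a script. Its argument "commands" is a list that holds one entry, the list of rows, each a list of 6 numbers: the shift along the tool's x, y, z in cm, then the turn, a rotation vector about the tool's x, y, z in degrees. In form: [[[tx, ty, tz, rx, ry, rz], ...]]. A call has 1 to 5 rows; each row shifts and turns the commanded pose from where the row before left it, along the tool's axes as they then stand; what a row does not reach is not made up. A row lasts 1/12 s, in which the tool goes at most 41.7 mm and 7.16 degrees, less where a joint would pass 70% of its speed; a pose out of reach is approached as far as the arm can. A call is refused whole if a number of a shift passes 4.17 or a number of a turn 7.16, either way. A call with a gripper value outside its range is refused whole. "jaw" is the finger opening in cm, from 0 to 9.3, set as the call begins (left out, the last holds). The fingers move at their own pace and stop on an object; "newtons" is the grip in N (left out, the last holds). Time passes only in rows, so rows that do not move let the fingers close. It gives the time, the measured TCP pose, the force, the opening and the grip force at its end, in the units of the state.
- get_state(): the state, without advancing time (a new reading comes with each control period).
- optics.grab_frame(name): name is "scene" or "top" or "wrist"; returns the picture (384x512x3 uint8, blue, green, red); there is no depth.
- optics.camera_info(name): a dict with "K" (3x3 intrinsics, pixels), "R" (3x3) and "t" (3): a world point X has camera coordinates R X + t. Camera axes: x right, y down, z forward; pixel columns grow to the right and rows downward; lengths in m; the calibration is good to about 2 mm. The wrist camera is an equidistant fisheye: a pixel r from the principal point sees the ray r / f radians off the axis. A picture is of the moment at which its call begins: read the wrist's pose just before it. camera_info takes no time and is no camera call; for the wrist camera it gives the pose at the moment of the call.
- ticket.close_job(): hands the job in; it is judged then, once.
Trained networks look in the newest picture that a camera, given by its name, has taken for a name from the list of things; names that differ only in an ending like _2 or _b are one class to them, and where a whole thing is asked for, a point or a joint stands for the part that bears it (a point fixed in the world has none). Each returns a list of dicts, best first, with "confidence" (0 to 1); they miss things now and then, are a little off and sometimes report something else, mostly with a low value. They report only what shows in the picture. A call takes as long as a camera call. They do not tell look-alikes from the thing itself.
- models.look_for(camera, target): "location" ([x, y, z] in m, in world coordinates, good to about 4 mm: the middle of the surface that is visible of it).
- models.spot_point(camera, target): "location" ([x, y, z] in m, in world coordinates, good to about 4 mm: a listed point, or the origin of a listed thing).
The state is a dict: "t": time; "q": joint angles; "qd": joint speeds; "tau": joint torques, N m; "ee_pos": TCP position; "eef_rot": TCP orientation; "force": force on the tool from outside, world axes, zero at the start; "ft_torque": the same for the moment, N m; "width": finger opening in m; "gripper_force": force on a finger pad.
Only numpy, scipy, OpenCV 4.12 (cv2) and the standard library are available. Lean on these libraries where they do the work, as an engineer would, in place of code of your own. Each camera call takes 0.05 s, during which the arm holds its last target. There are 200 camera calls.

## Working session

There is one attempt and no reset: what is moved stays moved. The work goes in short steps, Python scripts to look and compute and a tool call to move; the robot and the scene stay as the last step left them, time stands still between calls to the robot, and variables do not carry over. Pictures are saved under pics/ and viewed, at most 14 in all, crops included, and the job is handed in when it is done.

Besides the shell and the picture viewer there is one more tool, called after "Emit:" in YAML: its name, and indented under it one key for each argument. carry_out: Moves the arm, as the interface text tells. Its arguments: {"type":"object","properties":{"commands":{"type":"array","items":{"type":"array","items":{"type":"array","items":{"type":"number"}}}},"jaw":{"type":"number"},"newtons":{"type":"number"}},"required":["commands"]}

```bash
ls; mkdir -p pics; cat > h.py <<'E'
import numpy as np, cv2
from rig import get_state, optics, ticket, models, ctrl
def ray(cam,u,v,z):
    c=optics.camera_info(cam);K,R,t=map(np.array,(c["K"],c["R"],c["t"]))
    d=R.T@np.linalg.solve(K,[u,v,1.]);o=-R.T@t
    return o+d*(z-o[2])/d[2]
def proj(cam,X):
    c=optics.camera_info(cam);K,R,t=map(np.array,(c["K"],c["R"],c["t"]))
    p=K@(R@np.array(X)+t);return p[:2]/p[2]
E
python3 - <<'E'
from h import *
s=get_state();print({k:np.round(v,3) for k,v in s.items()},ctrl.tip_extent)
for c in("top","scene"):
    im=optics.grab_frame(c);cv2.imwrite(f"pics/{c}0.png",im);cv2.imwrite(f"pics/{c}0b.png",cv2.resize(im,(800,600),interpolation=cv2.INTER_CUBIC))
    if c=="top":
        for n in "presenting_tray posting_tray mouse charger small_roll large_roll cup remote stapler".split():
            for d in models.spot_point("top",n)[:3]:print(n,np.round(d["location"],3),round(d["confidence"],2),np.round(proj("top",d["location"])))
    ci=optics.camera_info(c);print(c,-np.array(ci["R"]).T@ci["t"])
E
```

```text
pics
{'t': np.float64(0.0), 'q': array([-1.141,  0.616, -0.013,  1.425,  0.008,  1.103, -0.04 ]), 'qd': array([ 0.002,  0.001, -0.001,  0.001, -0.   , -0.001, -0.001]), 'tau': array([-0.0000e+00, -4.5894e+01,  2.0900e-01, -1.6574e+01, -6.1000e-02,
        2.0000e-02,  0.0000e+00]), 'ee_pos': array([0.286, 0.583, 0.242]), 'eef_rot': array([-0.   ,  0.226,  0.974, -0.001]), 'force': array([-0.175, -0.148,  0.232]), 'ft_torque': array([0.002, 0.018, 0.01 ]), 'gripper_force': np.float64(0.0), 'width': np.float64(0.093)} 0.025
presenting_tray [ 0.515 -0.098 -0.003] 0.74 [301. 194.]
posting_tray [ 0.483 -0.334  0.002] 0.67 [402. 205.]
mouse [ 0.55   0.108 -0.   ] 0.92 [213. 181.]
charger [0.66  0.13  0.005] 0.57 [203. 134.]
small_roll [ 0.458  0.12  -0.006] 0.47 [209. 220.]
large_roll [0.452 0.372 0.001] 0.82 [102. 225.]
cup [ 0.573  0.249 -0.   ] 0.6 [154. 172.]
remote [0.553 0.389 0.002] 0.73 [ 94. 182.]
remote [ 0.55   0.107 -0.   ] 0.62 [214. 181.]
stapler [0.471 0.239 0.004] 0.7 [158. 216.]
stapler [0.452 0.368 0.002] 0.54 [103. 225.]
top [0.43937957 0.01061227 1.11778372]
scene [0.96682174 0.44641287 0.91949326]
```

View pics/top0b.png

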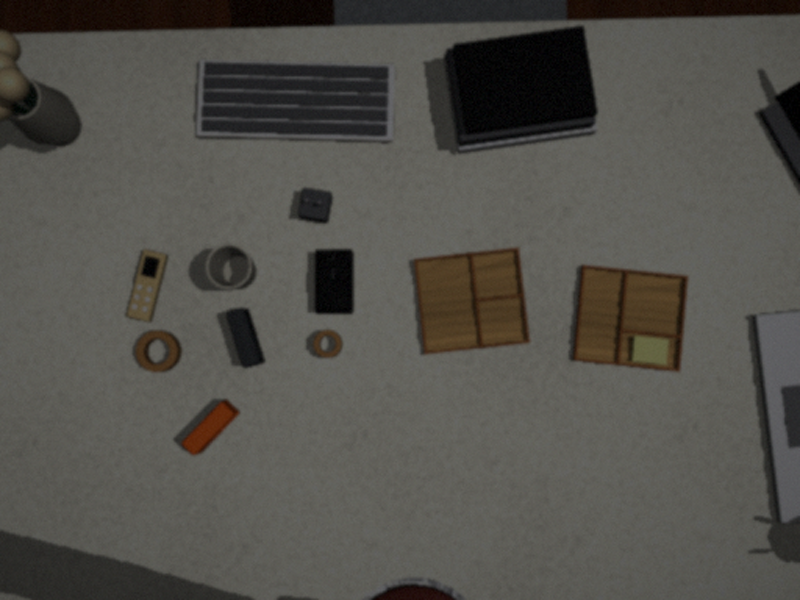

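View pics/scene0b.png

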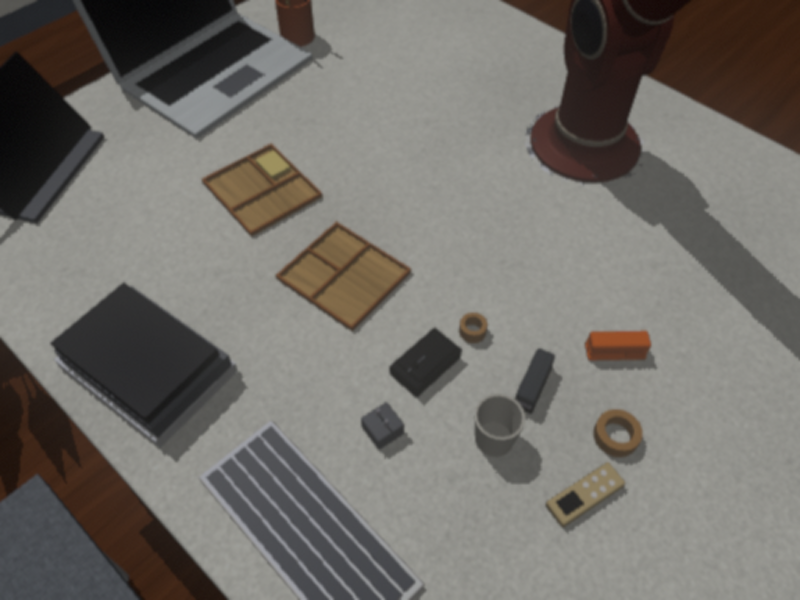

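The top view (800x600 pixels) shows:
- **Trays:** the presenting tray is at (470,300), with two equal bays on its right. The posting tray is at (630,318), with the notes at (650,348).
- **Stock:** mouse (334,281), charger (315,205), small roll (325,343), large roll (157,351), cup (230,268) and remote (147,285).
- **Stapler candidates:** dark (245,338) and orange (209,427). The dark metal one fits the description, and orange is excluded.

Next I'll fit the outlines and take one confirming crop.

```bash
cat > fit.py <<'E'
from h import *
from scipy.optimize import minimize
im=cv2.imread("pics/top0.png");hsv=cv2.cvtColor(im,cv2.COLOR_BGR2HSV)
S=6
def corners(L,W,H,rnd):
    if rnd: a=np.linspace(0,2*np.pi,40);xy=np.c_[np.cos(a),np.sin(a)]*L/2
    else: xy=np.array([[1,1],[1,-1],[-1,-1],[-1,1]])*[L/2,W/2]
    return np.vstack([np.c_[xy,0*xy[:,0]+z] for z in (0,H)])
def fit(n,x,y,yaw,L,W,H,mask,rnd=False):
    u,v=proj("top",[x,y,0]);r=int(max(L,W)*0.75/0.0022)+6
    x0,y0=int(u)-r,int(v)-r
    m=mask[y0:y0+2*r,x0:x0+2*r].astype(np.uint8)
    k,lab,st,_=cv2.connectedComponentsWithStats(m)
    b=1+np.argmax(st[1:,4]);m=(lab==b).astype(np.uint8)
    c,_=cv2.findContours(m,0,2);f=np.zeros_like(m);cv2.drawContours(f,c,-1,1,-1)
    f=cv2.resize(f.astype(np.float32),None,fx=S,fy=S,interpolation=cv2.INTER_LINEAR)>.5
    P=corners(L,W,H,rnd)
    def cost(p):
        c,s=np.cos(p[2]),np.sin(p[2]);Q=P.copy();Q[:,:2]=P[:,:2]@np.array([[c,s],[-s,c]])+p[:2]
        px=np.array([proj2(q) for q in Q])
        h=cv2.convexHull((((px-[x0,y0])+.5)*S-.5).astype(np.float32))
        g=np.zeros(f.shape,np.uint8);cv2.fillConvexPoly(g,np.round(h*16).astype(np.int32),1,shift=4)
        return 1-(f&(g>0)).sum()/(f|(g>0)).sum()
    ini=np.array([x,y,yaw]);sim=np.vstack([ini,ini+[.006,0,0],ini+[0,.006,0],ini+[0,0,.12]])
    r=minimize(cost,ini,method="Nelder-Mead",options=dict(initial_simplex=sim,xatol=1e-4,fatol=1e-4))
    print(n,np.round(r.x[:2],4),"yaw",round(np.degrees(r.x[2]),1),"1-iou",round(r.fun,3))
ci=optics.camera_info("top");K,R,t=map(np.array,(ci["K"],ci["R"],ci["t"]))
def proj2(X): p=K@(R@X+t);return p[:2]/p[2]
V=hsv[...,2];sat=hsv[...,1]
print("bg",np.median(V),np.median(sat),"charger",hsv[131,201])
dark=V<62; col=(sat>75)
fit("presenting",.515,-.098,.05,.144,.158,.011,col)
fit("posting",.483,-.334,-.05,.144,.158,.011,col)
fit("mouse",.55,.108,0,.095,.056,.028,dark)
fit("charger",.66,.13,-.1,.044,.044,.03,dark)
fit("stapler",.471,.239,.2,.086,.03,.038,dark)
fit("small",.458,.12,0,.042,.042,.024,col,True)
fit("large",.452,.372,0,.062,.062,.024,col,True)
c=im[110:300,80:230];cv2.imwrite("pics/crop1.png",cv2.resize(np.hstack([c,cv2.merge([(dark|col)[110:300,80:230].astype(np.uint8)*255]*3)]),None,fx=2.6,fy=2.6,interpolation=cv2.INTER_CUBIC))
E
python3 fit.py
```

```text
bg 93.0 18.0 charger [105  26  20]
presenting [ 0.5175 -0.0981] yaw 5.0 1-iou 0.018
posting [ 0.4861 -0.3354] yaw -7.3 1-iou 0.021
mouse [0.551  0.1084] yaw -1.2 1-iou 0.121
charger [0.6652 0.1345] yaw -13.8 1-iou 0.158
stapler [0.4695 0.2428] yaw 20.9 1-iou 0.196
small [0.4585 0.1182] yaw 5.9 1-iou 0.068
large [0.4536 0.3696] yaw 7.8 1-iou 0.079
```

View pics/crop1.png

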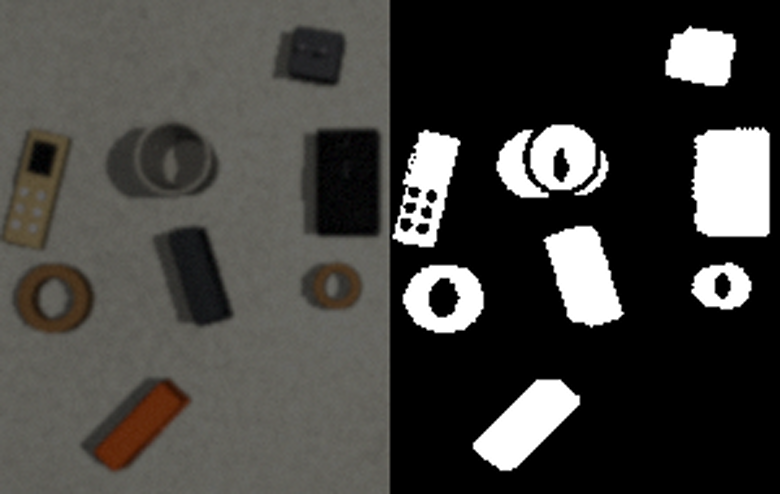

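The crop confirms it: the dark stapler is at (200,275) and the orange look-alike at (140,425), with shadows to the left of each. I'll refit with a lower threshold so the shadows drop out.

```bash
sed -i 's/V<62/V<42/; s/^fit("p.*//' fit.py; sed -i 's/H,mask,rnd=False):/H,mask,rnd=False):/; s/pics\/crop1/pics\/crop2/' fit.py; python3 fit.py
python3 - <<'E'
from h import *
im=cv2.imread("pics/top0.png");V=cv2.cvtColor(im,cv2.COLOR_BGR2HSV)[...,2]
print(V[181,190:230]);print(V[216,140:175]);print(V[131,185:220])
E
```

```text
bg 93.0 18.0 charger [105  26  20]
mouse [0.5499 0.1068] yaw -0.6 1-iou 0.041
charger [0.6638 0.1341] yaw -10.1 1-iou 0.159
stapler [0.4695 0.2399] yaw 17.0 1-iou 0.101
small [0.4585 0.1182] yaw 5.9 1-iou 0.068
large [0.4536 0.3696] yaw 7.8 1-iou 0.079
[103 101 103  98  98  84  63  53  53  53  46  34  15   7   1  14   5  10
   8   8  11   8   4   4   8   7   9   5   8   4  10  10   6   7   9  32
  63  93  99  98]
[ 97  95  90  72  56  50  49  50  41  30  23  24  25  22  22  25  26  27
  27  24  27  16  16  19  41  74  94  96  95  97  98 104  99  98  98]
[ 89  71  52  51  48  49  39  33  36  34  38  36  35  37  35  23  20  23
  27  30  33  33  35  37  38  32  48  76  95  99  99 101 102  99 100]
```

```bash
cat > plan.py <<'E'
# plan.py x y z closing_axis_deg [x y z deg ...] : prints rows (tool axes, cm/deg), calls of <=5 rows
import sys,json
from h import *
from scipy.spatial.transform import Rotation as Ro
def goal(a):
    y=np.array([np.cos(a),np.sin(a),0]);z=np.array([0,0,-1.]);return Ro.from_matrix(np.c_[np.cross(y,z),y,z])
s=get_state();p=np.array(s["ee_pos"]);R=Ro.from_quat(np.roll(s["eef_rot"],-1))
print("t",round(s["t"],2),"p",np.round(p,4),"ang",round(np.degrees(np.arctan2(*R.as_matrix()[[1,0],1])),1),"w",round(s["width"],4))
V=np.array(sys.argv[1:],float).reshape(-1,4)
for x,y,z,a in V:
    g=np.array([x,y,z]);G=goal(np.radians(a))
    if (R.inv()*G).magnitude()>np.pi/2: G=goal(np.radians(a+180))
    n=int(max(np.ceil(np.linalg.norm(g-p)/.03),np.ceil((R.inv()*G).magnitude()/np.radians(6)),2))
    p0,R0=p,R;rv=(R0.inv()*G).as_rotvec();rows=[]
    for i in range(1,n+1):
        f=i/n;d=np.round(R.inv().apply(p0+f*(g-p0)-p)*100,1 if n>1 else 2)
        w=np.round(np.degrees((R.inv()*R0*Ro.from_rotvec(rv*f)).as_rotvec())*2)/2
        rows.append([*(d+0),*(w+0)]);p=p+R.apply(d/100);R=R*Ro.from_rotvec(np.radians(w))
    for i in range(0,n,5):print(json.dumps([rows[i:i+5]]).replace(".0,",",").replace(".0]","]"))
    print("-- resid mm",np.round((g-p)*1000,1))
E
cat > bay.py <<'E'
import numpy as np
for n,T,th,b in [("mouse",(.5175,-.0981),5,(0,38)),("charger",(.5175,-.0981),5,(36,-44)),("small",(.5175,-.0981),5,(-36,-44)),("stapler",(.4861,-.3354),-6.8,(0,46)),("large",(.4861,-.3354),-6.8,(25,-33))]:
    c,s=np.cos(np.radians(th)),np.sin(np.radians(th));print(n,np.round(np.array(T)+np.array([[c,-s],[s,c]])@np.array(b)/1000,4))
E
python3 bay.py; python3 plan.py .55 .107 .15 89.4
```

```text
mouse [ 0.5142 -0.0602]
charger [ 0.5572 -0.1388]
small [ 0.4855 -0.1451]
stapler [ 0.4915 -0.2897]
large [ 0.507  -0.3711]
t 0.55 p [0.2861 0.5836 0.2436] ang 63.9 w 0.093
[[[-2.4, -1.6, 0.5, 0, 0, -1.5], [-2.3, -1.7, 0.5, 0, 0, -1], [-2.2, -1.8, 0.5, 0, 0, -1.5], [-2.3, -1.8, 0.5, 0, 0, -1.5], [-2.1, -1.8, 0.5, 0, 0, -1]]]
[[[-2.2, -1.9, 0.5, 0, 0, -1.5], [-2.1, -2, 0.5, 0, 0, -1.5], [-2, -2, 0.4, 0, 0, -1], [-2.1, -2, 0.5, 0, 0, -1.5], [-1.9, -2.1, 0.5, 0, 0, -1.5]]]
[[[-1.9, -2.2, 0.5, 0, 0, -1.5], [-1.9, -2.2, 0.5, 0, 0, -1], [-1.8, -2.2, 0.5, 0, 0, -1.5], [-1.7, -2.3, 0.5, 0, 0, -1.5], [-1.7, -2.3, 0.5, 0, 0, -1]]]
[[[-1.7, -2.3, 0.5, 0, 0, -1.5], [-1.5, -2.4, 0.5, 0, 0, -1.5], [-1.6, -2.5, 0.5, 0, 0, -1], [-1.5, -2.4, 0.5, 0, 0, -1.5]]]
-- resid mm [-0.5 -0.1  0.3]
```

Emit:
carry_out:
  commands:
    - [[-2.4, -1.6, 0.5, 0, 0, -1.5], [-2.3, -1.7, 0.5, 0, 0, -1], [-2.2, -1.8, 0.5, 0, 0, -1.5], [-2.3, -1.8, 0.5, 0, 0, -1.5], [-2.1, -1.8, 0.5, 0, 0, -1]]
  jaw: 9.3

```text
t: 0.97
ee_pos: [0.356, 0.4574, 0.2186]
eef_rot: [0.0, 0.17, 0.985, 0.0]
force: [-0.3, 0.1, -0.5]
width: 0.093
gripper_force: 0.0
```

Emit:
carry_out:
  commands:
    - [[-2.2, -1.9, 0.5, 0, 0, -1.5], [-2.1, -2, 0.5, 0, 0, -1.5], [-2, -2, 0.4, 0, 0, -1], [-2.1, -2, 0.5, 0, 0, -1.5], [-1.9, -2.1, 0.5, 0, 0, -1.5]]

```text
t: 1.38
ee_pos: [0.4258, 0.332, 0.1948]
eef_rot: [0.0, 0.109, 0.994, 0.0]
force: [1.1, 0.6, -1.1]
width: 0.0932
gripper_force: 0.0
```

Emit:
carry_out:
  commands:
    - [[-1.9, -2.2, 0.5, 0, 0, -1.5], [-1.9, -2.2, 0.5, 0, 0, -1], [-1.8, -2.2, 0.5, 0, 0, -1.5], [-1.7, -2.3, 0.5, 0, 0, -1.5], [-1.7, -2.3, 0.5, 0, 0, -1]]

```text
t: 1.8
ee_pos: [0.495, 0.206, 0.1697]
eef_rot: [0.0, 0.053, 0.999, 0.0]
force: [0.7, 0.1, -0.3]
width: 0.0929
gripper_force: 0.0
```

Emit:
carry_out:
  commands:
    - [[-1.7, -2.3, 0.5, 0, 0, -1.5], [-1.5, -2.4, 0.5, 0, 0, -1.5], [-1.6, -2.5, 0.5, 0, 0, -1], [-1.5, -2.4, 0.5, 0, 0, -1.5], [0, 0, 0, 0, 0, 0]]

```text
t: 2.22
ee_pos: [0.5533, 0.0988, 0.1487]
eef_rot: [0.001, 0.01, 1.0, -0.003]
force: [0.5, -1.0, -0.6]
width: 0.0929
gripper_force: 0.0
```

```bash
cat > /tmp/e.py <<'E'
s=open('plan.py').read();i=s.index("    n=int(")
open('plan.py','w').write(s[:i]+'''    r=np.degrees((R.inv()*G).as_rotvec());k=int(np.ceil(np.abs(r).max()/7)) if np.abs(r).max()>.4 else 0
    if k: w=np.round(r/k,1)+0;print(f"turn {k} x",w);R=R*Ro.from_rotvec(np.radians(w*k))
    d=R.inv().apply(g-p)*100;n=int(max(np.ceil(np.linalg.norm(d)/3),1))
    e=np.round(d/n,1)+0;l=np.round(d-e*(n-1),2)+0
    print(f"shift {n-1} x",e,"last",l,"(total",np.round(d,2),")");p=g
''')
E
python3 /tmp/e.py; python3 plan.py .55 .107 .15 89.4 .55 .107 .035 89.4
python3 - <<'E'
from h import *
im=optics.grab_frame("wrist");cv2.imwrite("pics/w1.png",im)
print([ (np.round(d["location"],3),round(d["confidence"],2)) for d in models.spot_point("wrist","mouse")[:2]])
E
```

```text
t 2.22 p [0.5533 0.0988 0.1487] ang 88.8 w 0.0929
turn 1 x [-0.3  0.1 -0.6]
shift 0 x [ 0.3  0.8 -0.1] last [ 0.34  0.82 -0.13] (total [ 0.34  0.82 -0.13] )
shift 3 x [0.  0.  2.9] last [0.  0.  2.8] (total [-0.   0.  11.5] )
[(array([ 0.547,  0.11 , -0.002]), 0.6)]
```

View pics/w1.png

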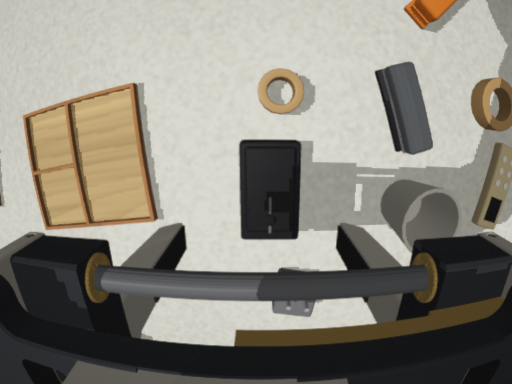

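The wrist view shows the mouse at (270,190) between the fingertips at (183,230) and (345,230), aligned with the jaws. The two rolls, the dark stapler at (405,108) and the orange look-alike at the top edge match the top view. I'll let the arm settle before descending.

Emit:
carry_out:
  commands:
    - [[0, 0, 0, 0, 0, 0], [0, 0, 0, 0, 0, 0]]

```text
t: 2.48
ee_pos: [0.55, 0.1091, 0.15]
eef_rot: [-0.0, 0.004, 1.0, 0.001]
force: [0.3, -0.2, -0.5]
width: 0.0929
gripper_force: 0.0
```

```bash
python3 plan.py .549 .108 .08 89.4 .549 .108 .035 89.4
```

```text
t 2.48 p [0.55   0.1091 0.15  ] ang 89.5 w 0.0929
shift 2 x [0.  0.  2.3] last [ 0.09 -0.12  2.4 ] (total [ 0.09 -0.12  7.  ] )
shift 1 x [0.  0.  2.2] last [ 0.   -0.01  2.3 ] (total [-0.   -0.01  4.5 ] )
```

Emit:
carry_out:
  commands:
    - [[0, 0, 3, 0, 0, 0], [0.1, -0.1, 3, 0, 0, 0], [0, 0, 2.5, 0, 0, 0], [0, 0, 2, 0, 0, 0], [0, 0, 1, 0, 0, 0]]

```text
t: 2.9
ee_pos: [0.5476, 0.1076, 0.0325]
eef_rot: [-0.002, 0.004, 1.0, -0.0]
force: [-0.9, 0.2, 0.0]
width: 0.0927
gripper_force: 0.0
```

Emit:
carry_out:
  commands:
    - [[0, 0, 0, 0, 0, 0], [0, 0, 0, 0, 0, 0], [0, 0, 0, 0, 0, 0]]

```text
t: 3.15
ee_pos: [0.5504, 0.1069, 0.036]
eef_rot: [0.001, 0.005, 1.0, 0.0]
force: [-0.3, 0.4, -0.2]
width: 0.0929
gripper_force: 0.0
```

Emit:
carry_out:
  commands:
    - [[0, 0, 0, 0, 0, 0], [0, 0, 0, 0, 0, 0], [0, 0, 0, 0, 0, 0], [0, 0, 0, 0, 0, 0], [0, 0, 0, 0, 0, 0]]
  jaw: 4.5
  newtons: 15

```text
t: 3.57
ee_pos: [0.5497, 0.106, 0.035]
eef_rot: [0.0, 0.005, 1.0, 0.0]
force: [0.6, -1.4, 0.7]
width: 0.064
gripper_force: 0.0
```

Emit:
carry_out:
  commands:
    - [[0, 0, 0, 0, 0, 0], [0, 0, 0, 0, 0, 0], [0, 0, 0, 0, 0, 0], [0, 0, 0, 0, 0, 0]]

```text
t: 3.9
ee_pos: [0.5495, 0.1061, 0.0348]
eef_rot: [0.0, 0.005, 1.0, -0.0]
force: [0.3, 0.6, 2.2]
width: 0.056
gripper_force: 15.0
```

Emit:
carry_out:
  commands:
    - [[0, 0, -1, 0, 0, 0], [0, 0, -2, 0, 0, 0], [0, 0, -2, 0, 0, 0], [0, 0, -2, 0, 0, 0], [0, 0, -1, 0, 0, 0]]

```text
t: 4.32
ee_pos: [0.5505, 0.1064, 0.1173]
eef_rot: [0.002, 0.005, 1.0, 0.0]
force: [0.4, 0.5, -0.6]
width: 0.0557
gripper_force: 15.0
```

Emit:
carry_out:
  commands:
    - [[0, 0, 0, 0, 0, 0], [0, 0, 0, 0, 0, 0], [0, 0, 0, 0, 0, 0]]

```text
t: 4.57
ee_pos: [0.5486, 0.1058, 0.1137]
eef_rot: [-0.001, 0.005, 1.0, -0.0]
force: [-0.8, -0.4, -0.9]
width: 0.0559
gripper_force: 15.0
```

```bash
python3 plan.py .5142 -.0602 .1 95
```

```text
t 4.57 p [0.5486 0.1058 0.1137] ang 89.4 w 0.0559
turn 1 x [ 0.  -0.1 -5.6]
shift 5 x [ 0.8 -2.7  0.2] last [ 0.87 -2.74  0.38] (total [  4.87 -16.24   1.38] )
```

Emit:
carry_out:
  commands:
    - [[0, 0, 0, 0, 0, -5.5], [0.4, -1.4, 0, 0, 0, 0], [0.8, -2.7, 0, 0, 0, 0], [0.8, -2.7, 0, 0, 0, 0], [0.8, -2.7, 0, 0, 0, 0]]

```text
t: 4.98
ee_pos: [0.5284, 0.0083, 0.1132]
eef_rot: [-0.002, -0.043, 0.999, 0.0]
force: [0.3, -0.0, -0.5]
width: 0.0556
gripper_force: 15.0
```

Emit:
carry_out:
  commands:
    - [[0.8, -2.7, 0.5, 0, 0, 0], [0.8, -2.7, 0.5, 0, 0, 0], [0.5, -1.4, 0.4, 0, 0, 0], [0, 0, 0, 0, 0, 0], [0, 0, 0, 0, 0, 0]]

```text
t: 5.4
ee_pos: [0.5136, -0.061, 0.0994]
eef_rot: [-0.001, -0.042, 0.999, 0.0]
force: [-0.1, 1.0, -0.2]
width: 0.0555
gripper_force: 15.0
```

Emit:
carry_out:
  commands:
    - [[0, 0, 0, 0, 0, 0], [0, 0, 0, 0, 0, 0], [0, 0, 0, 0, 0, 0]]

```text
t: 5.65
ee_pos: [0.515, -0.0587, 0.1007]
eef_rot: [0.0, -0.044, 0.999, 0.0]
force: [0.9, 0.2, -0.2]
width: 0.0557
gripper_force: 15.0
```

```bash
python3 plan.py .5142 -.0602 .039 95; python3 - <<'E'
from h import *
cv2.imwrite("pics/w2.png",optics.grab_frame("wrist"))
E
```

```text
t 5.65 p [ 0.515  -0.0587  0.1007] ang 95.0 w 0.0557
shift 2 x [0.  0.  2.1] last [ 0.09 -0.15  1.97] (total [ 0.09 -0.15  6.17] )
```

View pics/w2.png

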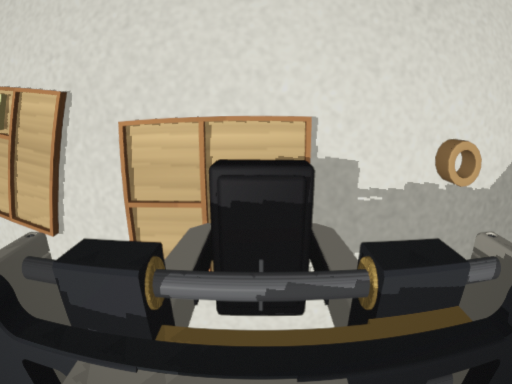

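The mouse hangs level above the long bay, with the bay's left divider at column 205 and right wall at 310. Parallax prevents an exact check, but the numbers agree, so I'll lower it.

Emit:
carry_out:
  commands:
    - [[0.1, -0.1, 2, 0, 0, 0], [0, 0, 2, 0, 0, 0], [0, 0, 1, 0, 0, 0], [0, 0, 0.5, 0, 0, 0], [0, 0, 0.3, 0, 0, 0]]

```text
t: 6.12
ee_pos: [0.5135, -0.061, 0.0421]
eef_rot: [-0.0, -0.043, 0.999, 0.0]
force: [0.6, -0.4, -0.3]
width: 0.0559
gripper_force: 15.0
```

Emit:
carry_out:
  commands:
    - [[0, 0, 0.2, 0, 0, 0], [0, 0, 0, 0, 0, 0], [0, 0, 0, 0, 0, 0], [0, 0, 0, 0, 0, 0]]

```text
t: 6.45
ee_pos: [0.5141, -0.0616, 0.0413]
eef_rot: [0.001, -0.043, 0.999, -0.0]
force: [-0.1, -0.2, -0.3]
width: 0.0559
gripper_force: 15.0
```

Emit:
carry_out:
  commands:
    - [[0, 0, 0.1, 0, 0, 0], [0, 0, 0, 0, 0, 0], [0, 0, 0, 0, 0, 0]]

```text
t: 6.7
ee_pos: [0.5137, -0.0616, 0.0398]
eef_rot: [0.0, -0.043, 0.999, -0.0]
force: [-0.4, -0.2, -1.1]
width: 0.0558
gripper_force: 15.0
```

Emit:
carry_out:
  commands:
    - [[0, 0, 0.1, 0, 0, 0], [0, 0, 0, 0, 0, 0], [0, 0, 0, 0, 0, 0]]

```text
t: 6.95
ee_pos: [0.5138, -0.0616, 0.0388]
eef_rot: [0.0, -0.043, 0.999, -0.0]
force: [0.2, 0.1, 0.4]
width: 0.0561
gripper_force: 15.0
```

Emit:
carry_out:
  commands:
    - [[0, 0, 0.05, 0, 0, 0], [0, 0, 0, 0, 0, 0], [0, 0, 0, 0, 0, 0]]

```text
t: 7.2
ee_pos: [0.5138, -0.0616, 0.0387]
eef_rot: [0.0, -0.043, 0.999, -0.0]
force: [-0.7, 0.7, 5.5]
width: 0.0558
gripper_force: 15.0
```

Emit:
carry_out:
  commands:
    - [[0, 0, 0, 0, 0, 0], [0, 0, 0, 0, 0, 0], [0, 0, 0, 0, 0, 0], [0, 0, 0, 0, 0, 0]]
  jaw: 7.6

```text
t: 7.53
ee_pos: [0.5135, -0.0615, 0.0379]
eef_rot: [-0.0, -0.043, 0.999, 0.0]
force: [0.5, 0.2, -0.7]
width: 0.0748
gripper_force: 0.0
```

Emit:
carry_out:
  commands:
    - [[0, 0, -1, 0, 0, 0], [0, 0, -2.5, 0, 0, 0], [0, 0, -3, 0, 0, 0], [0, 0, -2, 0, 0, 0], [0, 0, 0, 0, 0, 0]]

```text
t: 7.95
ee_pos: [0.5164, -0.0617, 0.1277]
eef_rot: [0.004, -0.043, 0.999, -0.001]
force: [0.2, 0.1, 0.6]
width: 0.0759
gripper_force: 0.0
```

Emit:
carry_out:
  commands:
    - [[0, 0, 0, 0, 0, 0], [0, 0, 0, 0, 0, 0]]
  jaw: 9.3

```text
t: 8.12
ee_pos: [0.513, -0.0616, 0.1229]
eef_rot: [-0.001, -0.043, 0.999, -0.0]
force: [-0.2, -0.2, 0.1]
width: 0.085
gripper_force: 0.0
```

```bash
python3 plan.py .6635 .133 .12 80 .6635 .133 .035 80
```

```text
t 8.12 p [ 0.513  -0.0616  0.1229] ang 94.9 w 0.085
turn 3 x [0. 0. 5.]
shift 8 x [-1.3  2.4  0. ] last [-1.    2.6   0.27] (total [-11.4   21.8    0.27] )
shift 2 x [0.  0.  2.8] last [-0.01  0.    2.9 ] (total [-0.01  0.    8.5 ] )
```

Emit:
carry_out:
  commands:
    - [[0, 0, 0, 0, 0, 5], [0, 0, 0, 0, 0, 5], [0, 0, 0, 0, 0, 5], [-1.3, 2.4, 0, 0, 0, 0], [-1.3, 2.4, 0, 0, 0, 0]]

```text
t: 8.53
ee_pos: [0.5463, -0.0203, 0.1216]
eef_rot: [-0.002, 0.09, 0.996, -0.001]
force: [0.7, 0.2, 0.5]
width: 0.093
gripper_force: 0.0
```

Emit:
carry_out:
  commands:
    - [[-1.3, 2.4, 0, 0, 0, 0], [-1.3, 2.4, 0, 0, 0, 0], [-1.3, 2.4, 0, 0, 0, 0], [-1.3, 2.4, 0, 0, 0, 0], [-1.3, 2.4, 0, 0, 0, 0]]

```text
t: 8.95
ee_pos: [0.6322, 0.0888, 0.1212]
eef_rot: [-0.002, 0.088, 0.996, -0.001]
force: [0.1, -0.2, 0.5]
width: 0.093
gripper_force: 0.0
```

Emit:
carry_out:
  commands:
    - [[-1.3, 2.4, 0, 0, 0, 0], [-1, 2.6, 0, 0, 0, 0], [0, 0, 0, 0, 0, 0], [0, 0, 0, 0, 0, 0], [0, 0, 0, 0, 0, 0]]

```text
t: 9.37
ee_pos: [0.6629, 0.1318, 0.1214]
eef_rot: [-0.002, 0.088, 0.996, -0.001]
force: [-0.9, -0.6, 0.1]
width: 0.0931
gripper_force: 0.0
```

Emit:
carry_out:
  commands:
    - [[0, 0, 0, 0, 0, 0], [0, 0, 0, 0, 0, 0]]

```text
t: 9.53
ee_pos: [0.6636, 0.1309, 0.1228]
eef_rot: [-0.001, 0.089, 0.996, -0.001]
force: [0.3, -1.4, -0.0]
width: 0.0927
gripper_force: 0.0
```

```bash
python3 plan.py .6635 .133 .035 80; python3 - <<'E'
from h import *
cv2.imwrite("pics/w3.png",optics.grab_frame("wrist"))
for c,n in(("wrist","charger"),("wrist","mouse"),("wrist","presenting_tray")):print(n,[ (np.round(d["location"],3),round(d["confidence"],2)) for d in models.spot_point(c,n)[:2]])
cv2.imwrite("pics/top1.png",cv2.resize(optics.grab_frame("top")[120:260,180:460],(800,400)))
E
```

```text
t 9.53 p [0.6636 0.1309 0.1228] ang 79.8 w 0.0927
shift 2 x [0.  0.1 2.9] last [0.04 0.02 2.98] (total [0.04 0.22 8.78] )
charger [(array([0.661, 0.132, 0.001]), 0.7)]
mouse [(array([ 0.514, -0.061,  0.005]), 0.91)]
presenting_tray [(array([ 0.516, -0.098, -0.001]), 0.73)]
```

View pics/w3.png

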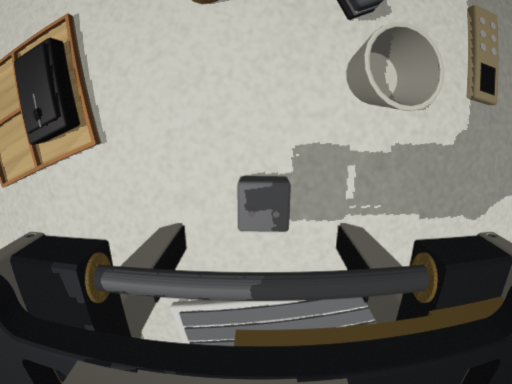

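The mouse sits inside the long bay at (48,88), and the charger at (264,204) is square and centred between the fingers. I'll descend.

Emit:
carry_out:
  commands:
    - [[0, 0.1, 3, 0, 0, 0], [0, 0, 2.5, 0, 0, 0], [0, 0, 2, 0, 0, 0], [0, 0, 1, 0, 0, 0], [0, 0, 0.3, 0, 0, 0]]

```text
t: 10.2
ee_pos: [0.6629, 0.1336, 0.033]
eef_rot: [-0.002, 0.088, 0.996, -0.001]
force: [0.1, -0.3, -0.6]
width: 0.0931
gripper_force: 0.0
```

Emit:
carry_out:
  commands:
    - [[0, 0, 0, 0, 0, 0], [0, 0, 0, 0, 0, 0], [0, 0, 0, 0, 0, 0], [0, 0, 0, 0, 0, 0]]
  jaw: 3.5

```text
t: 10.53
ee_pos: [0.6653, 0.1342, 0.0367]
eef_rot: [0.001, 0.088, 0.996, 0.0]
force: [0.5, 0.4, 0.4]
width: 0.071
gripper_force: 0.0
```

Emit:
carry_out:
  commands:
    - [[0, 0, 0, 0, 0, 0], [0, 0, 0, 0, 0, 0], [0, 0, 0, 0, 0, 0], [0, 0, 0, 0, 0, 0], [0, 0, 0, 0, 0, 0]]

```text
t: 10.95
ee_pos: [0.6644, 0.1337, 0.0354]
eef_rot: [0.0, 0.088, 0.996, -0.0]
force: [-0.5, -1.1, 1.7]
width: 0.044
gripper_force: 15.0
```

Emit:
carry_out:
  commands:
    - [[0, 0, 0, 0, 0, 0], [0, 0, 0, 0, 0, 0], [0, 0, 0, 0, 0, 0]]

```text
t: 11.2
ee_pos: [0.6644, 0.1338, 0.0353]
eef_rot: [0.0, 0.088, 0.996, -0.0]
force: [-0.2, -1.0, 2.2]
width: 0.0438
gripper_force: 15.0
```

Emit:
carry_out:
  commands:
    - [[0, 0, -1, 0, 0, 0], [0, 0, -2, 0, 0, 0], [0, 0, -2.5, 0, 0, 0], [0, 0, -2, 0, 0, 0], [0, 0, -1, 0, 0, 0]]

```text
t: 11.62
ee_pos: [0.6658, 0.1347, 0.1235]
eef_rot: [0.002, 0.088, 0.996, 0.001]
force: [0.5, 0.6, -1.1]
width: 0.044
gripper_force: 15.0
```

Emit:
carry_out:
  commands:
    - [[0, 0, 0, 0, 0, 0], [0, 0, 0, 0, 0, 0], [0, 0, 0, 0, 0, 0]]

```text
t: 11.87
ee_pos: [0.6632, 0.1338, 0.1186]
eef_rot: [-0.002, 0.088, 0.996, -0.0]
force: [0.1, 0.2, -1.2]
width: 0.044
gripper_force: 15.0
```

```bash
python3 plan.py .5572 -.1388 .12 95
```

```text
t 11.87 p [0.6632 0.1338 0.1186] ang 79.9 w 0.044
turn 3 x [ 0.  -0.1 -5. ]
shift 9 x [ 1.3 -2.6  0. ] last [ 1.18 -2.86 -0.14] (total [ 12.88 -26.26  -0.14] )
```

Emit:
carry_out:
  commands:
    - [[0, 0, 0, 0, 0, -5], [0, 0, 0, 0, 0, -5], [0, 0, 0, 0, 0, -5], [1.3, -2.6, 0, 0, 0, 0], [1.3, -2.6, 0, 0, 0, 0]]

```text
t: 12.28
ee_pos: [0.6415, 0.0822, 0.1179]
eef_rot: [-0.002, -0.045, 0.999, 0.001]
force: [0.6, -0.8, -0.9]
width: 0.0442
gripper_force: 15.0
```

Emit:
carry_out:
  commands:
    - [[1.3, -2.6, 0, 0, 0, 0], [1.3, -2.6, 0, 0, 0, 0], [1.3, -2.6, 0, 0, 0, 0], [1.3, -2.6, 0, 0, 0, 0], [1.3, -2.6, 0, 0, 0, 0]]

```text
t: 12.7
ee_pos: [0.5874, -0.0562, 0.1184]
eef_rot: [-0.002, -0.043, 0.999, 0.0]
force: [0.7, -0.8, -1.0]
width: 0.0438
gripper_force: 15.0
```

Emit:
carry_out:
  commands:
    - [[1.3, -2.6, 0, 0, 0, 0], [1.3, -2.6, 0, 0, 0, 0], [1.2, -2.9, 0, 0, 0, 0], [0, 0, 0, 0, 0, 0], [0, 0, 0, 0, 0, 0]]

```text
t: 13.12
ee_pos: [0.5564, -0.1418, 0.1187]
eef_rot: [-0.002, -0.04, 0.999, -0.0]
force: [-0.4, 0.6, -0.3]
width: 0.0442
gripper_force: 15.0
```

Emit:
carry_out:
  commands:
    - [[0, 0, 0, 0, 0, 0], [0, 0, 0, 0, 0, 0], [0, 0, 0, 0, 0, 0]]

```text
t: 13.37
ee_pos: [0.5586, -0.1368, 0.1198]
eef_rot: [-0.0, -0.044, 0.999, 0.001]
force: [-1.0, 0.7, -1.3]
width: 0.0436
gripper_force: 15.0
```

```bash
python3 plan.py .5572 -.1388 .0393 95
```

```text
t 13.37 p [ 0.5586 -0.1368  0.1198] ang 95.1 w 0.0436
shift 2 x [ 0.1 -0.1  2.7] last [-0.04  0.01  2.65] (total [ 0.16 -0.19  8.05] )
```

Emit:
carry_out:
  commands:
    - [[0.1, -0.2, 2.5, 0, 0, 0], [0, 0, 2.5, 0, 0, 0], [0, 0, 1.5, 0, 0, 0], [0, 0, 0.7, 0, 0, 0], [0, 0, 0.5, 0, 0, 0]]

```text
t: 13.78
ee_pos: [0.5573, -0.1398, 0.0421]
eef_rot: [-0.001, -0.044, 0.999, 0.0]
force: [-0.5, 0.4, 0.1]
width: 0.0442
gripper_force: 15.0
```

Emit:
carry_out:
  commands:
    - [[0, 0, 0.1, 0, 0, 0], [0, 0, 0, 0, 0, 0], [0, 0, 0, 0, 0, 0], [0, 0, 0, 0, 0, 0], [0, 0, 0, 0, 0, 0]]

```text
t: 14.2
ee_pos: [0.5579, -0.1412, 0.043]
eef_rot: [0.001, -0.043, 0.999, -0.0]
force: [0.1, -0.6, -0.9]
width: 0.0439
gripper_force: 15.0
```

Emit:
carry_out:
  commands:
    - [[0, 0, 0.1, 0, 0, 0], [0, 0, 0, 0, 0, 0], [0, 0, 0, 0, 0, 0]]

```text
t: 14.45
ee_pos: [0.5574, -0.1412, 0.0413]
eef_rot: [0.0, -0.043, 0.999, -0.0]
force: [0.2, -0.4, -0.7]
width: 0.0436
gripper_force: 15.0
```

Emit:
carry_out:
  commands:
    - [[0, 0, 0.1, 0, 0, 0], [0, 0, 0, 0, 0, 0], [0, 0, 0, 0, 0, 0]]

```text
t: 14.7
ee_pos: [0.5573, -0.1411, 0.04]
eef_rot: [-0.0, -0.043, 0.999, 0.0]
force: [-0.2, 0.0, -1.3]
width: 0.0442
gripper_force: 15.0
```

Emit:
carry_out:
  commands:
    - [[0, 0, 0.1, 0, 0, 0], [0, 0, 0, 0, 0, 0], [0, 0, 0, 0, 0, 0]]

```text
t: 14.95
ee_pos: [0.5575, -0.1411, 0.0393]
eef_rot: [0.0, -0.043, 0.999, -0.0]
force: [-0.8, -0.2, 0.9]
width: 0.0438
gripper_force: 15.0
```

Emit:
carry_out:
  commands:
    - [[0, 0, 0.05, 0, 0, 0], [0, 0, 0, 0, 0, 0], [0, 0, 0, 0, 0, 0]]

```text
t: 15.2
ee_pos: [0.5575, -0.1411, 0.0393]
eef_rot: [0.0, -0.043, 0.999, -0.0]
force: [-2.0, 0.4, 4.7]
width: 0.0441
gripper_force: 15.0
```

Emit:
carry_out:
  commands:
    - [[0, 0, 0, 0, 0, 0], [0, 0, 0, 0, 0, 0], [0, 0, 0, 0, 0, 0], [0, 0, 0, 0, 0, 0]]
  jaw: 5.4

```text
t: 15.53
ee_pos: [0.5573, -0.1411, 0.0384]
eef_rot: [-0.0, -0.043, 0.999, 0.0]
force: [0.6, 1.2, -0.5]
width: 0.054
gripper_force: 0.0
```

Emit:
carry_out:
  commands:
    - [[0, 0, -1, 0, 0, 0], [0, 0, -2.5, 0, 0, 0], [0, 0, -3, 0, 0, 0], [0, 0, -2, 0, 0, 0], [0, 0, 0, 0, 0, 0]]

```text
t: 15.95
ee_pos: [0.5605, -0.1416, 0.1287]
eef_rot: [0.005, -0.043, 0.999, -0.001]
force: [0.8, 0.3, 0.3]
width: 0.0535
gripper_force: 0.0
```

Emit:
carry_out:
  commands:
    - [[0, 0, 0, 0, 0, 0], [0, 0, 0, 0, 0, 0], [0, 0, 0, 0, 0, 0]]
  jaw: 9.3

```text
t: 16.2
ee_pos: [0.5563, -0.141, 0.1225]
eef_rot: [-0.001, -0.043, 0.999, 0.0]
force: [-0.2, 1.2, -0.2]
width: 0.0696
gripper_force: 0.0
```

```bash
python3 plan.py .4585 .1182 .126 92;python3 - <<'E'
from h import *
print([ (np.round(d["location"],3),round(d["confidence"],2)) for d in models.spot_point("top","small_roll")[:2]])
E
```

```text
t 16.2 p [ 0.5563 -0.141   0.1225] ang 94.9 w 0.0696
turn 1 x [ 0.  -0.2  2.9]
shift 9 x [0.9 2.6 0. ] last [ 0.78  2.84 -0.34] (total [ 8.88 26.24 -0.34] )
[]
```

Emit:
carry_out:
  commands:
    - [[0, 0, 0, 0, 0, 3], [0.9, 2.6, 0, 0, 0, 0], [0.9, 2.6, 0, 0, 0, 0], [0.9, 2.6, 0, 0, 0, 0], [0.9, 2.6, 0, 0, 0, 0]]

```text
t: 16.67
ee_pos: [0.5168, -0.0374, 0.1226]
eef_rot: [-0.001, -0.016, 1.0, 0.0]
force: [1.1, -0.3, 0.4]
width: 0.0926
gripper_force: 0.0
```

Emit:
carry_out:
  commands:
    - [[0.9, 2.6, 0, 0, 0, 0], [0.9, 2.6, 0, 0, 0, 0], [0.9, 2.6, 0, 0, 0, 0], [0.9, 2.6, 0, 0, 0, 0], [0.9, 2.6, 0, 0, 0, 0]]

```text
t: 17.08
ee_pos: [0.4676, 0.0911, 0.1228]
eef_rot: [-0.001, -0.016, 1.0, -0.0]
force: [0.5, -0.4, -0.0]
width: 0.093
gripper_force: 0.0
```

Emit:
carry_out:
  commands:
    - [[0.8, 2.8, 0, 0, 0, 0], [0, 0, 0, 0, 0, 0], [0, 0, 0, 0, 0, 0], [0, 0, 0, 0, 0, 0], [0, 0, 0, 0, 0, 0]]

```text
t: 17.5
ee_pos: [0.46, 0.1163, 0.1232]
eef_rot: [-0.0, -0.015, 1.0, -0.001]
force: [0.7, 0.1, 0.3]
width: 0.0931
gripper_force: 0.0
```

```bash
python3 plan.py .4585 .1182 .036 92;python3 - <<'E'
from h import *
cv2.imwrite("pics/w4.png",optics.grab_frame("wrist"))
for n in ("small_roll","charger"): print([ (np.round(d["location"],3),round(d["confidence"],2)) for d in models.spot_point("wrist",n)[:2]])
E
```

```text
t 17.5 p [0.46   0.1163 0.1232] ang 91.8 w 0.0931
shift 2 x [0.  0.1 2.9] last [0.14 0.01 2.92] (total [0.14 0.21 8.72] )
[(array([0.457, 0.119, 0.   ]), 0.97)]
[]
```

View pics/w4.png

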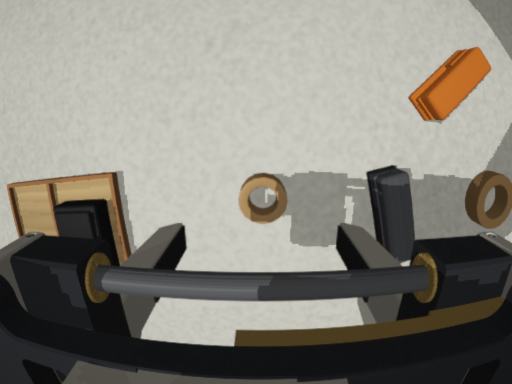

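The small roll at (263,198) is centred between the fingertips, and the stapler at (390,213) is clear of the right finger. I'll descend with a smaller opening.

Emit:
carry_out:
  commands:
    - [[0.1, 0.1, 3, 0, 0, 0], [0, 0, 2.5, 0, 0, 0], [0, 0, 2, 0, 0, 0], [0, 0, 1, 0, 0, 0], [0, 0, 0.3, 0, 0, 0]]
  jaw: 7.5

```text
t: 18.07
ee_pos: [0.458, 0.118, 0.0341]
eef_rot: [-0.002, -0.016, 1.0, -0.001]
force: [0.5, -0.8, 0.1]
width: 0.0749
gripper_force: 0.0
```

Emit:
carry_out:
  commands:
    - [[0, 0, 0, 0, 0, 0], [0, 0, 0, 0, 0, 0], [0, 0, 0, 0, 0, 0], [0, 0, 0, 0, 0, 0], [0, 0, 0, 0, 0, 0]]
  jaw: 3.3
  newtons: 12

```text
t: 18.48
ee_pos: [0.4593, 0.1189, 0.0365]
eef_rot: [0.001, -0.016, 1.0, 0.0]
force: [0.5, -0.9, 0.3]
width: 0.0462
gripper_force: 0.0
```

Emit:
carry_out:
  commands:
    - [[0, 0, 0, 0, 0, 0], [0, 0, 0, 0, 0, 0], [0, 0, 0, 0, 0, 0], [0, 0, 0, 0, 0, 0], [0, 0, 0, 0, 0, 0]]

```text
t: 18.9
ee_pos: [0.4591, 0.1188, 0.0363]
eef_rot: [0.001, -0.017, 1.0, 0.0]
force: [-1.2, -0.3, 5.1]
width: 0.0417
gripper_force: 12.0
```

Emit:
carry_out:
  commands:
    - [[0, 0, 0, 0, 0, 0]]

```text
t: 18.98
ee_pos: [0.4591, 0.1188, 0.0363]
eef_rot: [0.001, -0.016, 1.0, 0.0]
force: [0.2, -0.2, 5.6]
width: 0.0411
gripper_force: 12.0
```

Emit:
carry_out:
  commands:
    - [[0, 0, -1, 0, 0, 0], [0, 0, -2, 0, 0, 0], [0, 0, -2.5, 0, 0, 0], [0, 0, -2, 0, 0, 0], [0, 0, -1, 0, 0, 0]]

```text
t: 19.4
ee_pos: [0.4595, 0.1191, 0.1232]
eef_rot: [0.002, -0.016, 1.0, 0.001]
force: [1.2, 1.0, -0.1]
width: 0.0418
gripper_force: 12.0
```

Emit:
carry_out:
  commands:
    - [[0, 0, 0, 0, 0, 0], [0, 0, 0, 0, 0, 0], [0, 0, 0, 0, 0, 0]]

```text
t: 19.65
ee_pos: [0.4581, 0.1186, 0.1201]
eef_rot: [-0.001, -0.016, 1.0, -0.0]
force: [-0.5, 0.4, -0.4]
width: 0.0417
gripper_force: 12.0
```

```bash
python3 plan.py .4855 -.1451 .12 95
```

```text
t 19.65 p [0.4581 0.1186 0.1201] ang 91.9 w 0.0417
turn 1 x [ 0.  -0.1 -3.1]
shift 8 x [ 0.  -2.9  0. ] last [-0.44 -3.31  0.02] (total [-4.400e-01 -2.651e+01  2.000e-02] )
```

Emit:
carry_out:
  commands:
    - [[0, 0, 0, 0, 0, -3], [0, -2.9, 0, 0, 0, 0], [0, -2.9, 0, 0, 0, 0], [-0.2, -2.9, 0, 0, 0, 0], [0, -2.9, 0, 0, 0, 0]]

```text
t: 20.07
ee_pos: [0.4701, 0.0023, 0.1195]
eef_rot: [-0.001, -0.043, 0.999, 0.0]
force: [-0.1, -0.0, -0.4]
width: 0.0414
gripper_force: 12.0
```

Emit:
carry_out:
  commands:
    - [[0, -2.9, 0, 0, 0, 0], [-0.2, -2.9, 0, 0, 0, 0], [0, -2.9, 0, 0, 0, 0], [0, -2.9, 0, 0, 0, 0], [0, -2.5, 0, 0, 0, 0]]

```text
t: 20.48
ee_pos: [0.4837, -0.139, 0.1193]
eef_rot: [-0.001, -0.042, 0.999, 0.0]
force: [-0.4, 0.1, 0.3]
width: 0.0414
gripper_force: 12.0
```

Emit:
carry_out:
  commands:
    - [[0, -0.8, 0, 0, 0, 0], [0, 0, 0, 0, 0, 0], [0, 0, 0, 0, 0, 0], [0, 0, 0, 0, 0, 0], [0, 0, 0, 0, 0, 0]]

```text
t: 20.9
ee_pos: [0.4853, -0.1425, 0.1205]
eef_rot: [-0.0, -0.044, 0.999, 0.001]
force: [-0.5, 0.4, 0.1]
width: 0.0414
gripper_force: 12.0
```

```bash
python3 plan.py .4855 -.1451 .0403 95
```

```text
t 20.9 p [ 0.4853 -0.1425  0.1205] ang 95.1 w 0.0414
shift 2 x [ 0.  -0.1  2.7] last [ 0.   -0.07  2.62] (total [-0.   -0.27  8.02] )
```

Emit:
carry_out:
  commands:
    - [[0, -0.2, 2.5, 0, 0, 0], [0, 0, 2.5, 0, 0, 0], [0, 0, 1.5, 0, 0, 0], [0, 0, 0.7, 0, 0, 0], [0, 0, 0.5, 0, 0, 0]]

```text
t: 21.32
ee_pos: [0.4853, -0.1454, 0.0429]
eef_rot: [-0.001, -0.044, 0.999, 0.0]
force: [0.3, 0.8, -0.1]
width: 0.0414
gripper_force: 12.0
```

Emit:
carry_out:
  commands:
    - [[0, 0, 0.1, 0, 0, 0], [0, 0, 0, 0, 0, 0], [0, 0, 0.1, 0, 0, 0], [0, 0, 0, 0, 0, 0], [0, 0, 0, 0, 0, 0]]

```text
t: 21.73
ee_pos: [0.4859, -0.1471, 0.0423]
eef_rot: [0.001, -0.043, 0.999, -0.0]
force: [-0.8, -1.0, 0.1]
width: 0.0415
gripper_force: 12.0
```

Emit:
carry_out:
  commands:
    - [[0, 0, 0.1, 0, 0, 0], [0, 0, 0, 0, 0, 0], [0, 0, 0, 0, 0, 0]]

```text
t: 21.98
ee_pos: [0.4855, -0.147, 0.0408]
eef_rot: [0.0, -0.043, 0.999, -0.0]
force: [0.4, 0.4, -0.6]
width: 0.0414
gripper_force: 12.0
```

Emit:
carry_out:
  commands:
    - [[0, 0, 0.05, 0, 0, 0], [0, 0, 0, 0, 0, 0], [0, 0, 0, 0, 0, 0]]

```text
t: 22.23
ee_pos: [0.4855, -0.1469, 0.0403]
eef_rot: [0.0, -0.043, 0.999, -0.0]
force: [-0.3, 0.8, 2.4]
width: 0.0416
gripper_force: 12.0
```

Emit:
carry_out:
  commands:
    - [[0, 0, 0, 0, 0, 0], [0, 0, 0, 0, 0, 0], [0, 0, 0, 0, 0, 0], [0, 0, 0, 0, 0, 0]]
  jaw: 5.2

```text
t: 22.57
ee_pos: [0.4854, -0.1469, 0.0401]
eef_rot: [-0.0, -0.043, 0.999, 0.0]
force: [-0.5, 0.2, 0.3]
width: 0.0519
gripper_force: 0.0
```

Emit:
carry_out:
  commands:
    - [[0, 0, -1, 0, 0, 0], [0, 0, -2.5, 0, 0, 0], [0, 0, -3, 0, 0, 0], [0, 0, -2, 0, 0, 0], [0, 0, 0, 0, 0, 0]]

```text
t: 22.98
ee_pos: [0.4882, -0.1475, 0.1296]
eef_rot: [0.004, -0.043, 0.999, -0.001]
force: [-0.5, -0.6, 0.4]
width: 0.052
gripper_force: 0.0
```

Emit:
carry_out:
  commands:
    - [[0, 0, 0, 0, 0, 0], [0, 0, 0, 0, 0, 0], [0, 0, 0, 0, 0, 0]]
  jaw: 7.5

```text
t: 23.23
ee_pos: [0.4846, -0.1467, 0.1243]
eef_rot: [-0.001, -0.043, 0.999, 0.0]
force: [0.2, 0.3, -0.2]
width: 0.0676
gripper_force: 0.0
```

```bash
python3 plan.py .4695 .239 .126 106.5;python3 - <<'E'
from h import *
cv2.imwrite("pics/w5.png",optics.grab_frame("wrist"))
print([ (np.round(d["location"],3),round(d["confidence"],2)) for n in ("posting_tray","small_roll","stapler") for d in models.spot_point("wrist",n)[:2]])
E
```

```text
t 23.23 p [ 0.4846 -0.1467  0.1243] ang 94.9 w 0.0676
turn 2 x [ 0.  -0.1 -5.8]
shift 12 x [-0.7  2.9  0. ] last [-1.1   2.62 -0.13] (total [-9.5  37.42 -0.13] )
[(array([ 0.485, -0.148,  0.001]), 0.71), (array([ 0.512, -0.059,  0.001]), 0.49)]
```

View pics/w5.png

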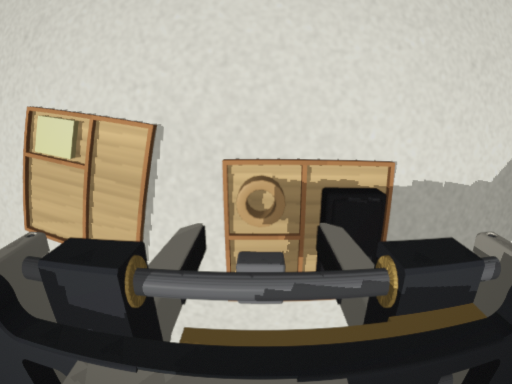

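The small roll at (261,200), charger at (262,275) and mouse at (352,225) are each inside their bay. Next is the dark stapler.

Emit:
carry_out:
  commands:
    - [[0, 0, 0, 0, 0, -6], [0, 0, 0, 0, 0, -6], [-0.7, 2.9, 0, 0, 0, 0], [-0.7, 2.9, 0, 0, 0, 0], [-0.7, 2.9, 0, 0, 0, 0]]

```text
t: 23.85
ee_pos: [0.48, -0.0572, 0.1247]
eef_rot: [-0.0, -0.146, 0.989, 0.0]
force: [0.4, 1.1, 0.9]
width: 0.075
gripper_force: 0.0
```

Emit:
carry_out:
  commands:
    - [[-0.7, 2.9, 0, 0, 0, 0], [-0.7, 2.9, 0, 0, 0, 0], [-0.7, 2.9, 0, 0, 0, 0], [-0.7, 2.9, 0, 0, 0, 0], [-0.7, 2.9, 0, 0, 0, 0]]

```text
t: 24.27
ee_pos: [0.4712, 0.0928, 0.1248]
eef_rot: [-0.0, -0.147, 0.989, -0.0]
force: [0.5, -0.4, -0.2]
width: 0.0751
gripper_force: 0.0
```

Emit:
carry_out:
  commands:
    - [[-0.7, 2.9, 0, 0, 0, 0], [-0.7, 2.9, 0, 0, 0, 0], [-0.7, 2.9, 0, 0, 0, 0], [-0.8, 2.9, 0, 0, 0, 0], [-0.9, 2.5, 0, 0, 0, 0]]

```text
t: 24.68
ee_pos: [0.4661, 0.2396, 0.1247]
eef_rot: [-0.001, -0.148, 0.989, 0.0]
force: [0.4, 0.2, -1.0]
width: 0.0746
gripper_force: 0.0
```

Emit:
carry_out:
  commands:
    - [[0, 0, 0, 0, 0, 0], [0, 0, 0, 0, 0, 0], [0, 0, 0, 0, 0, 0], [0, 0, 0, 0, 0, 0]]

```text
t: 25.02
ee_pos: [0.4671, 0.2353, 0.1247]
eef_rot: [-0.001, -0.146, 0.989, -0.001]
force: [0.3, 0.4, 0.2]
width: 0.0751
gripper_force: 0.0
```

```bash
python3 plan.py .4695 .239 .036 106.5;python3 - <<'E'
from h import *
cv2.imwrite("pics/w6.png",optics.grab_frame("wrist"))
print([ (n,np.round(d["location"],3),round(d["confidence"],2)) for n in ("stapler","cup","large_roll") for d in models.spot_point("wrist",n)[:2]])
E
```

```text
t 25.02 p [0.4671 0.2353 0.1247] ang 106.7 w 0.0751
shift 2 x [-0.1  0.1  3. ] last [-0.15  0.1   2.87] (total [-0.35  0.3   8.87] )
[('stapler', array([0.468, 0.238, 0.002]), 0.97), ('stapler', array([0.339, 0.29 , 0.004]), 0.59), ('cup', array([0.57 , 0.248, 0.002]), 0.65), ('large_roll', array([ 0.452,  0.37 , -0.003]), 0.98)]
```

View pics/w6.png

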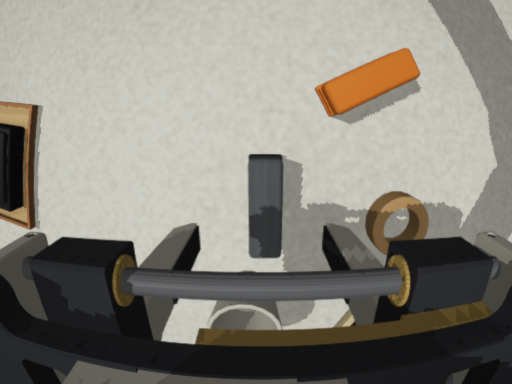

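The dark stapler at (265,205) is parallel to the pads and centred, and the cup at (245,320) is clear. I'll descend.

Emit:
carry_out:
  commands:
    - [[-0.3, 0.2, 3, 0, 0, 0], [0, 0, 2.5, 0, 0, 0], [0, 0, 2, 0, 0, 0], [0, 0, 1, 0, 0, 0], [0, 0, 0.4, 0, 0, 0]]

```text
t: 25.63
ee_pos: [0.4686, 0.2392, 0.0347]
eef_rot: [-0.001, -0.147, 0.989, -0.001]
force: [-1.0, 0.1, -0.0]
width: 0.0749
gripper_force: 0.0
```

Emit:
carry_out:
  commands:
    - [[0, 0, 0, 0, 0, 0], [0, 0, 0, 0, 0, 0], [0, 0, 0, 0, 0, 0], [0, 0, 0, 0, 0, 0], [0, 0, 0, 0, 0, 0]]
  jaw: 2
  newtons: 20

```text
t: 26.05
ee_pos: [0.4699, 0.2404, 0.037]
eef_rot: [0.001, -0.147, 0.989, 0.0]
force: [0.6, -1.0, 1.2]
width: 0.0463
gripper_force: 0.0
```

Emit:
carry_out:
  commands:
    - [[0, 0, 0, 0, 0, 0], [0, 0, 0, 0, 0, 0], [0, 0, 0, 0, 0, 0], [0, 0, 0, 0, 0, 0], [0, 0, 0, 0, 0, 0]]

```text
t: 26.47
ee_pos: [0.4695, 0.24, 0.0364]
eef_rot: [0.0, -0.147, 0.989, -0.0]
force: [-0.0, -1.0, 2.5]
width: 0.0281
gripper_force: 20.0
```

Emit:
carry_out:
  commands:
    - [[0, 0, 0, 0, 0, 0], [0, 0, 0, 0, 0, 0]]

```text
t: 26.63
ee_pos: [0.4695, 0.24, 0.0364]
eef_rot: [0.0, -0.147, 0.989, -0.0]
force: [-0.8, -0.4, 3.6]
width: 0.0279
gripper_force: 20.0
```

Emit:
carry_out:
  commands:
    - [[0, 0, -1, 0, 0, 0], [0, 0, -2, 0, 0, 0], [0, 0, -2.5, 0, 0, 0], [0, 0, -2.5, 0, 0, 0], [0, 0, -2, 0, 0, 0]]

```text
t: 27.05
ee_pos: [0.4692, 0.2404, 0.1378]
eef_rot: [0.0, -0.147, 0.989, 0.0]
force: [-0.4, 0.5, -1.9]
width: 0.0279
gripper_force: 20.0
```

Emit:
carry_out:
  commands:
    - [[0, 0, 0, 0, 0, 0], [0, 0, 0, 0, 0, 0], [0, 0, 0, 0, 0, 0]]

```text
t: 27.3
ee_pos: [0.4684, 0.2396, 0.1352]
eef_rot: [-0.001, -0.147, 0.989, -0.0]
force: [-0.2, -0.2, -2.6]
width: 0.0282
gripper_force: 20.0
```

```bash
python3 plan.py .4915 -.2897 .135 83.2
```

```text
t 27.3 p [0.4684 0.2396 0.1352] ang 106.9 w 0.0282
turn 4 x [0.  0.  5.9]
shift 17 x [-0.5 -2.9  0. ] last [ 0.03 -3.    0.08] (total [ -8.47 -52.3    0.08] )
```

Emit:
carry_out:
  commands:
    - [[0, 0, 0, 0, 0, 6], [0, 0, 0, 0, 0, 6], [0, 0, 0, 0, 0, 6], [0, 0, 0, 0, 0, 6], [-0.3, -1.5, 0, 0, 0, 0]]

```text
t: 27.72
ee_pos: [0.4688, 0.2283, 0.1344]
eef_rot: [-0.001, 0.061, 0.998, 0.001]
force: [-0.4, 1.0, -2.1]
width: 0.0276
gripper_force: 20.0
```

Emit:
carry_out:
  commands:
    - [[-0.5, -2.9, 0, 0, 0, 0], [-0.5, -2.9, 0, 0, 0, 0], [-0.5, -2.9, 0, 0, 0, 0], [-0.5, -2.9, 0, 0, 0, 0], [-0.5, -2.9, 0, 0, 0, 0]]

```text
t: 28.13
ee_pos: [0.476, 0.0764, 0.1344]
eef_rot: [-0.002, 0.062, 0.998, -0.001]
force: [-0.7, -0.2, -1.9]
width: 0.0284
gripper_force: 20.0
```

Emit:
carry_out:
  commands:
    - [[-0.5, -2.9, 0, 0, 0, 0], [-0.5, -2.9, 0, 0, 0, 0], [-0.5, -2.9, 0, 0, 0, 0], [-0.5, -2.9, 0, 0, 0, 0], [-0.5, -2.9, 0, 0, 0, 0]]

```text
t: 28.55
ee_pos: [0.4829, -0.0703, 0.1345]
eef_rot: [-0.002, 0.062, 0.998, 0.0]
force: [1.3, -0.1, -0.8]
width: 0.028
gripper_force: 20.0
```

Emit:
carry_out:
  commands:
    - [[-0.5, -2.9, 0, 0, 0, 0], [-0.5, -2.9, 0, 0, 0, 0], [-0.5, -2.9, 0, 0, 0, 0], [-0.5, -2.9, 0, 0, 0, 0], [-0.5, -2.9, 0, 0, 0, 0]]

```text
t: 28.97
ee_pos: [0.4897, -0.217, 0.1342]
eef_rot: [-0.002, 0.062, 0.998, 0.001]
force: [1.0, -0.6, -1.9]
width: 0.0276
gripper_force: 20.0
```

Emit:
carry_out:
  commands:
    - [[-0.5, -2.9, 0, 0, 0, 0], [-0.2, -2.9, 0, 0, 0, 0], [0, -1.5, 0, 0, 0, 0], [0, 0, 0, 0, 0, 0], [0, 0, 0, 0, 0, 0]]

```text
t: 29.38
ee_pos: [0.4876, -0.2894, 0.1342]
eef_rot: [-0.002, 0.063, 0.998, 0.001]
force: [-0.1, 1.2, -2.0]
width: 0.0276
gripper_force: 20.0
```

Emit:
carry_out:
  commands:
    - [[0, 0, 0, 0, 0, 0], [0, 0, 0, 0, 0, 0], [0, 0, 0, 0, 0, 0]]

```text
t: 29.63
ee_pos: [0.4894, -0.2873, 0.1359]
eef_rot: [-0.0, 0.061, 0.998, 0.001]
force: [0.3, -0.6, -1.1]
width: 0.0276
gripper_force: 20.0
```

```bash
python3 plan.py .4915 -.2897 .0404 83.2;python3 - <<'E'
from h import *
print([ (n,np.round(d["location"],3),round(d["confidence"],2)) for c in("wrist","scene") for n in ("posting_tray","presenting_tray") for d in (optics.grab_frame(c) is not None and models.spot_point(c,n)[:2])])
E
```

```text
t 29.63 p [ 0.4894 -0.2873  0.1359] ang 83.1 w 0.0276
shift 3 x [-0.1 -0.1  2.4] last [0.05 0.08 2.35] (total [-0.25 -0.22  9.55] )
[('presenting_tray', array([ 0.514, -0.098,  0.001]), 0.68), ('posting_tray', array([ 0.485, -0.336, -0.003]), 0.76), ('presenting_tray', array([ 0.516, -0.1  , -0.   ]), 0.56)]
```

Emit:
carry_out:
  commands:
    - [[-0.2, 0, 2.5, 0, 0, 0], [0, 0, 3, 0, 0, 0], [0, 0, 2, 0, 0, 0], [0, 0, 1.2, 0, 0, 0], [0, 0, 0.5, 0, 0, 0]]

```text
t: 30.45
ee_pos: [0.49, -0.2892, 0.0423]
eef_rot: [-0.002, 0.062, 0.998, 0.001]
force: [-0.2, 0.4, -2.4]
width: 0.028
gripper_force: 20.0
```

Emit:
carry_out:
  commands:
    - [[0, 0, 0, 0, 0, 0], [0, 0, 0, 0, 0, 0], [0, 0, 0, 0, 0, 0], [0, 0, 0, 0, 0, 0]]

```text
t: 30.78
ee_pos: [0.4918, -0.2901, 0.0455]
eef_rot: [0.001, 0.062, 0.998, -0.001]
force: [0.3, 1.2, -2.1]
width: 0.0275
gripper_force: 20.0
```

Emit:
carry_out:
  commands:
    - [[0, 0, 0.1, 0, 0, 0], [0, 0, 0, 0, 0, 0], [0, 0, 0, 0, 0, 0]]

```text
t: 31.03
ee_pos: [0.491, -0.2897, 0.0435]
eef_rot: [0.0, 0.062, 0.998, -0.0]
force: [-0.2, -0.4, -1.6]
width: 0.0277
gripper_force: 20.0
```

Emit:
carry_out:
  commands:
    - [[0, 0, 0.15, 0, 0, 0], [0, 0, 0, 0, 0, 0], [0, 0, 0, 0, 0, 0]]

```text
t: 31.28
ee_pos: [0.4908, -0.2896, 0.0415]
eef_rot: [-0.0, 0.062, 0.998, 0.0]
force: [-0.1, -0.6, -1.5]
width: 0.0275
gripper_force: 20.0
```

Emit:
carry_out:
  commands:
    - [[0, 0, 0.1, 0, 0, 0], [0, 0, 0, 0, 0, 0], [0, 0, 0, 0, 0, 0]]

```text
t: 31.53
ee_pos: [0.4909, -0.2896, 0.0405]
eef_rot: [-0.0, 0.062, 0.998, 0.0]
force: [0.4, -0.5, -0.2]
width: 0.0282
gripper_force: 20.0
```

Emit:
carry_out:
  commands:
    - [[0, 0, 0.05, 0, 0, 0], [0, 0, 0, 0, 0, 0], [0, 0, 0, 0, 0, 0]]

```text
t: 31.78
ee_pos: [0.491, -0.2896, 0.0404]
eef_rot: [0.0, 0.062, 0.998, -0.0]
force: [-1.2, -0.1, 0.6]
width: 0.0279
gripper_force: 20.0
```

Emit:
carry_out:
  commands:
    - [[0, 0, 0.05, 0, 0, 0], [0, 0, 0, 0, 0, 0], [0, 0, 0, 0, 0, 0]]

```text
t: 32.03
ee_pos: [0.4909, -0.2897, 0.0404]
eef_rot: [0.0, 0.062, 0.998, -0.0]
force: [-2.3, 0.9, 5.9]
width: 0.0276
gripper_force: 20.0
```

Emit:
carry_out:
  commands:
    - [[0, 0, 0, 0, 0, 0], [0, 0, 0, 0, 0, 0], [0, 0, 0, 0, 0, 0], [0, 0, 0, 0, 0, 0]]
  jaw: 4.5

```text
t: 32.37
ee_pos: [0.491, -0.2897, 0.0395]
eef_rot: [0.0, 0.062, 0.998, -0.0]
force: [0.4, 0.6, -0.2]
width: 0.044
gripper_force: 0.0
```

Emit:
carry_out:
  commands:
    - [[0, 0, -1, 0, 0, 0], [0, 0, -2.5, 0, 0, 0], [0, 0, -3, 0, 0, 0], [0, 0, -2, 0, 0, 0], [0, 0, 0, 0, 0, 0]]

```text
t: 32.78
ee_pos: [0.4937, -0.2911, 0.1297]
eef_rot: [0.004, 0.062, 0.998, -0.002]
force: [0.3, -0.1, 0.5]
width: 0.0452
gripper_force: 0.0
```

Emit:
carry_out:
  commands:
    - [[0, 0, 0, 0, 0, 0], [0, 0, 0, 0, 0, 0], [0, 0, 0, 0, 0, 0]]
  jaw: 9.3

```text
t: 33.03
ee_pos: [0.49, -0.2892, 0.1236]
eef_rot: [-0.001, 0.062, 0.998, 0.0]
force: [0.6, 0.3, 0.1]
width: 0.0606
gripper_force: 0.0
```

```bash
python3 plan.py .453 .370 .127 83.2
```

```text
t 33.03 p [ 0.49   -0.2892  0.1236] ang 82.9 w 0.0606
shift 22 x [0.5 2.8 0. ] last [ 0.84  3.36 -0.26] (total [11.84 64.96 -0.26] )
```

Emit:
carry_out:
  commands:
    - [[0.5, 2.8, 0, 0, 0, 0], [0.5, 2.8, 0, 0, 0, 0], [0.5, 2.8, 0, 0, 0, 0], [0.5, 2.8, 0, 0, 0, 0], [0.5, 2.8, 0, 0, 0, 0]]

```text
t: 33.45
ee_pos: [0.4825, -0.1462, 0.1235]
eef_rot: [-0.001, 0.062, 0.998, 0.0]
force: [-0.3, -0.0, 0.4]
width: 0.0916
gripper_force: 0.0
```

Emit:
carry_out:
  commands:
    - [[0.5, 2.8, 0, 0, 0, 0], [0.5, 2.8, 0, 0, 0, 0], [0.5, 2.8, 0, 0, 0, 0], [0.5, 2.8, 0, 0, 0, 0], [0.5, 2.8, 0, 0, 0, 0]]

```text
t: 33.87
ee_pos: [0.475, -0.0043, 0.1236]
eef_rot: [-0.001, 0.062, 0.998, -0.0]
force: [1.5, -0.6, 1.2]
width: 0.093
gripper_force: 0.0
```

Emit:
carry_out:
  commands:
    - [[0.5, 2.8, 0, 0, 0, 0], [0.5, 2.8, 0, 0, 0, 0], [0.5, 2.8, 0, 0, 0, 0], [0.5, 2.8, 0, 0, 0, 0], [0.5, 2.8, 0, 0, 0, 0]]

```text
t: 34.28
ee_pos: [0.4676, 0.1376, 0.1236]
eef_rot: [-0.001, 0.062, 0.998, -0.001]
force: [-0.1, 0.2, 0.3]
width: 0.0927
gripper_force: 0.0
```

Emit:
carry_out:
  commands:
    - [[0.5, 2.8, 0, 0, 0, 0], [0.5, 2.8, 0, 0, 0, 0], [0.5, 2.8, 0, 0, 0, 0], [0.5, 2.8, 0, 0, 0, 0], [0.5, 2.8, 0, 0, 0, 0]]

```text
t: 34.7
ee_pos: [0.4601, 0.2794, 0.1234]
eef_rot: [-0.001, 0.062, 0.998, -0.001]
force: [1.9, -0.9, 0.2]
width: 0.0924
gripper_force: 0.0
```

Emit:
carry_out:
  commands:
    - [[0.5, 2.8, 0, 0, 0, 0], [0.5, 2.8, 0, 0, 0, 0], [0.8, 3.3, 0, 0, 0, 0], [0, 0, 0, 0, 0, 0], [0, 0, 0, 0, 0, 0]]

```text
t: 35.12
ee_pos: [0.4523, 0.3713, 0.1232]
eef_rot: [-0.001, 0.06, 0.998, -0.0]
force: [0.3, -1.4, -0.6]
width: 0.0928
gripper_force: 0.0
```

Emit:
carry_out:
  commands:
    - [[0, 0, 0, 0, 0, 0], [0, 0, 0, 0, 0, 0], [0, 0, 0, 0, 0, 0]]

```text
t: 35.37
ee_pos: [0.4548, 0.367, 0.1242]
eef_rot: [-0.0, 0.063, 0.998, -0.001]
force: [-0.0, 0.1, 1.1]
width: 0.093
gripper_force: 0.0
```

```bash
python3 plan.py .453 .370 .036 83.2;python3 - <<'E'
from h import *
cv2.imwrite("pics/w7.png",optics.grab_frame("wrist"))
print([ (n,np.round(d["location"],3),round(d["confidence"],2)) for n in ("large_roll","remote") for d in models.spot_point("wrist",n)[:2]])
optics.grab_frame("top");print([ (n,np.round(d["location"],3),round(d["confidence"],2)) for n in ("stapler","posting_tray") for d in models.spot_point("top",n)[:2]])
E
```

```text
t 35.37 p [0.4548 0.367  0.1242] ang 82.7 w 0.093
turn 1 x [-0.1  0.  -0.5]
shift 2 x [0.1 0.1 2.9] last [0.01 0.08 3.02] (total [0.21 0.28 8.82] )
[('large_roll', array([ 0.454,  0.372, -0.003]), 0.85), ('remote', array([ 0.552,  0.389, -0.002]), 0.88)]
[('stapler', array([0.338, 0.289, 0.004]), 0.97), ('stapler', array([ 0.489, -0.291,  0.006]), 0.65), ('posting_tray', array([ 0.483, -0.336,  0.001]), 0.7)]
```

View pics/w7.png

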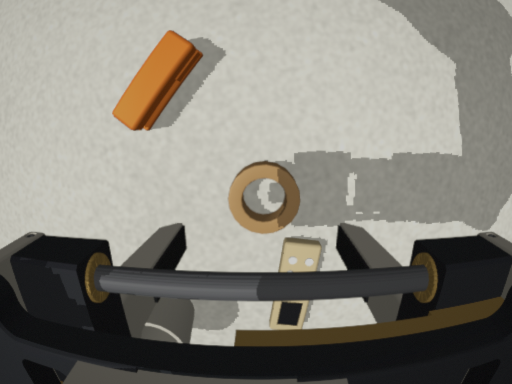

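The large roll at (264,198) is centred between the fingertips, and the remote at (298,280) and cup at (170,320) are clear of both fingers. I'll descend.

Emit:
carry_out:
  commands:
    - [[0.1, 0.2, 3, 0, 0, 0], [0, 0, 2.5, 0, 0, 0], [0, 0, 2, 0, 0, 0], [0, 0, 1, 0, 0, 0], [0, 0, 0.4, 0, 0, 0]]

```text
t: 36.08
ee_pos: [0.4527, 0.3704, 0.034]
eef_rot: [-0.001, 0.062, 0.998, -0.001]
force: [-0.5, -0.5, -0.8]
width: 0.0931
gripper_force: 0.0
```

Emit:
carry_out:
  commands:
    - [[0, 0, 0, 0, 0, 0], [0, 0, 0, 0, 0, 0], [0, 0, 0, 0, 0, 0], [0, 0, 0, 0, 0, 0], [0, 0, 0, 0, 0, 0]]
  jaw: 5.2
  newtons: 15

```text
t: 36.5
ee_pos: [0.4539, 0.3714, 0.0366]
eef_rot: [0.001, 0.062, 0.998, 0.001]
force: [0.3, -0.5, -0.0]
width: 0.0642
gripper_force: 0.4
```

Emit:
carry_out:
  commands:
    - [[0, 0, 0, 0, 0, 0], [0, 0, 0, 0, 0, 0], [0, 0, 0, 0, 0, 0], [0, 0, 0, 0, 0, 0]]

```text
t: 36.83
ee_pos: [0.4538, 0.371, 0.0365]
eef_rot: [0.0, 0.062, 0.998, 0.0]
force: [-0.0, -1.5, 6.1]
width: 0.0605
gripper_force: 14.9
```

Emit:
carry_out:
  commands:
    - [[0, 0, -1, 0, 0, 0], [0, 0, -2, 0, 0, 0], [0, 0, -2.5, 0, 0, 0], [0, 0, -2.5, 0, 0, 0], [0, 0, -1, 0, 0, 0]]

```text
t: 37.25
ee_pos: [0.4547, 0.3724, 0.1291]
eef_rot: [0.002, 0.062, 0.998, 0.002]
force: [0.3, 1.1, -1.1]
width: 0.0606
gripper_force: 14.9
```

Emit:
carry_out:
  commands:
    - [[0, 0, 0, 0, 0, 0], [0, 0, 0, 0, 0, 0], [0, 0, 0, 0, 0, 0]]

```text
t: 37.5
ee_pos: [0.4526, 0.3704, 0.1242]
eef_rot: [-0.001, 0.062, 0.998, -0.001]
force: [-0.0, 0.8, -0.1]
width: 0.0602
gripper_force: 14.9
```

```bash
python3 plan.py .507 -.3711 .127 83.2
```

```text
t 37.5 p [0.4526 0.3704 0.1242] ang 82.9 w 0.0602
shift 24 x [-0.6 -2.9  0. ] last [-0.17 -3.31 -0.15] (total [-14.57 -72.91  -0.15] )
```

Emit:
carry_out:
  commands:
    - [[-0.3, -1.5, 0, 0, 0, 0], [-0.6, -2.9, 0, 0, 0, 0], [-0.6, -2.9, 0, 0, 0, 0], [-0.6, -2.9, 0, 0, 0, 0], [-0.6, -2.9, 0, 0, 0, 0]]

```text
t: 37.92
ee_pos: [0.4629, 0.236, 0.1239]
eef_rot: [-0.002, 0.062, 0.998, -0.001]
force: [0.9, -0.1, -1.0]
width: 0.0608
gripper_force: 14.9
```

Emit:
carry_out:
  commands:
    - [[-0.6, -2.9, 0, 0, 0, 0], [-0.6, -2.9, 0, 0, 0, 0], [-0.6, -2.9, 0, 0, 0, 0], [-0.6, -2.9, 0, 0, 0, 0], [-0.6, -2.9, 0, 0, 0, 0]]

```text
t: 38.33
ee_pos: [0.4747, 0.0885, 0.1241]
eef_rot: [-0.002, 0.062, 0.998, -0.0]
force: [0.9, 0.1, -1.2]
width: 0.0603
gripper_force: 14.9
```

Emit:
carry_out:
  commands:
    - [[-0.6, -2.9, 0, 0, 0, 0], [-0.6, -2.9, 0, 0, 0, 0], [-0.6, -2.9, 0, 0, 0, 0], [-0.6, -2.9, 0, 0, 0, 0], [-0.6, -2.9, 0, 0, 0, 0]]

```text
t: 38.75
ee_pos: [0.4865, -0.0588, 0.1241]
eef_rot: [-0.002, 0.062, 0.998, 0.0]
force: [0.8, -0.3, -0.4]
width: 0.0603
gripper_force: 14.9
```

Emit:
carry_out:
  commands:
    - [[-0.6, -2.9, 0, 0, 0, 0], [-0.6, -2.9, 0, 0, 0, 0], [-0.6, -2.9, 0, 0, 0, 0], [-0.6, -2.9, 0, 0, 0, 0], [-0.6, -2.9, 0, 0, 0, 0]]

```text
t: 39.17
ee_pos: [0.4984, -0.2061, 0.1239]
eef_rot: [-0.002, 0.062, 0.998, 0.001]
force: [-0.1, 0.3, -1.1]
width: 0.0603
gripper_force: 14.9
```

Emit:
carry_out:
  commands:
    - [[-0.6, -2.9, 0, 0, 0, 0], [-0.6, -2.9, 0, 0, 0, 0], [-0.6, -2.9, 0, 0, 0, 0], [-0.6, -2.9, 0, 0, 0, 0], [-0.6, -2.9, 0, 0, 0, 0]]

```text
t: 39.58
ee_pos: [0.5102, -0.3535, 0.1235]
eef_rot: [-0.002, 0.062, 0.998, 0.001]
force: [0.1, 0.3, -1.0]
width: 0.0604
gripper_force: 14.9
```

Emit:
carry_out:
  commands:
    - [[-0.2, -1.8, 0, 0, 0, 0], [0, 0, 0, 0, 0, 0], [0, 0, 0, 0, 0, 0], [0, 0, 0, 0, 0, 0], [0, 0, 0, 0, 0, 0]]

```text
t: 40.0
ee_pos: [0.5114, -0.3681, 0.1249]
eef_rot: [-0.001, 0.061, 0.998, 0.001]
force: [-0.9, 0.5, -0.4]
width: 0.0607
gripper_force: 14.9
```

Emit:
carry_out:
  commands:
    - [[0, 0, 0, 0, 0, 0], [0, 0, 0, 0, 0, 0]]

```text
t: 40.17
ee_pos: [0.5115, -0.3693, 0.1257]
eef_rot: [-0.0, 0.061, 0.998, 0.0]
force: [-0.1, 0.0, -0.5]
width: 0.0605
gripper_force: 14.9
```

```bash
python3 plan.py .507 -.3711 .0405 83.2
```

```text
t 40.17 p [ 0.5115 -0.3693  0.1257] ang 83.0 w 0.0605
shift 2 x [ 0.1 -0.1  2.8] last [ 0.22 -0.04  2.92] (total [ 0.42 -0.24  8.52] )
```

Emit:
carry_out:
  commands:
    - [[0.4, -0.1, 2.5, 0, 0, 0], [0, 0, 2.5, 0, 0, 0], [0, 0, 1.7, 0, 0, 0], [0, 0, 0.8, 0, 0, 0], [0, 0, 0.5, 0, 0, 0]]

```text
t: 40.58
ee_pos: [0.5067, -0.3704, 0.0446]
eef_rot: [-0.001, 0.062, 0.998, 0.001]
force: [0.4, -1.0, -0.6]
width: 0.0604
gripper_force: 14.9
```

Emit:
carry_out:
  commands:
    - [[0, 0, 0, 0, 0, 0], [0, 0, 0, 0, 0, 0], [0, 0, 0, 0, 0, 0], [0, 0, 0, 0, 0, 0]]

```text
t: 40.92
ee_pos: [0.5077, -0.3717, 0.0469]
eef_rot: [0.001, 0.062, 0.998, -0.001]
force: [-0.7, 0.2, -1.9]
width: 0.0607
gripper_force: 14.9
```

Emit:
carry_out:
  commands:
    - [[0, 0, 0.1, 0, 0, 0], [0, 0, 0, 0, 0, 0], [0, 0, 0, 0, 0, 0]]

```text
t: 41.17
ee_pos: [0.507, -0.3713, 0.0449]
eef_rot: [0.0, 0.062, 0.998, -0.0]
force: [-0.8, 0.6, -0.2]
width: 0.0601
gripper_force: 14.9
```

Emit:
carry_out:
  commands:
    - [[0, 0, 0.1, 0, 0, 0], [0, 0, 0, 0, 0, 0], [0, 0, 0, 0, 0, 0]]

```text
t: 41.42
ee_pos: [0.5069, -0.3712, 0.0436]
eef_rot: [-0.0, 0.062, 0.998, 0.0]
force: [0.4, -0.2, -0.4]
width: 0.0605
gripper_force: 14.9
```

Emit:
carry_out:
  commands:
    - [[0, 0, 0.2, 0, 0, 0], [0, 0, 0, 0, 0, 0], [0, 0, 0, 0, 0, 0]]

```text
t: 41.67
ee_pos: [0.5068, -0.3712, 0.0414]
eef_rot: [-0.0, 0.062, 0.998, 0.0]
force: [-1.6, -0.4, 0.6]
width: 0.0603
gripper_force: 14.9
```

Emit:
carry_out:
  commands:
    - [[0, 0, 0.1, 0, 0, 0], [0, 0, 0, 0, 0, 0], [0, 0, 0, 0, 0, 0]]

```text
t: 41.92
ee_pos: [0.5069, -0.3712, 0.0406]
eef_rot: [-0.0, 0.062, 0.998, 0.0]
force: [-0.2, -0.7, -0.1]
width: 0.0609
gripper_force: 14.9
```

Emit:
carry_out:
  commands:
    - [[0, 0, 0.05, 0, 0, 0], [0, 0, 0, 0, 0, 0], [0, 0, 0, 0, 0, 0]]

```text
t: 42.17
ee_pos: [0.507, -0.3713, 0.0405]
eef_rot: [0.0, 0.062, 0.998, -0.0]
force: [-1.0, -0.5, 2.5]
width: 0.0603
gripper_force: 14.9
```

Emit:
carry_out:
  commands:
    - [[0, 0, 0, 0, 0, 0], [0, 0, 0, 0, 0, 0], [0, 0, 0, 0, 0, 0], [0, 0, 0, 0, 0, 0]]
  jaw: 7.2

```text
t: 42.5
ee_pos: [0.507, -0.3713, 0.04]
eef_rot: [-0.0, 0.062, 0.998, 0.0]
force: [-0.2, -0.3, -0.1]
width: 0.0718
gripper_force: 0.0
```

Emit:
carry_out:
  commands:
    - [[0, 0, -1, 0, 0, 0], [0, 0, -2.5, 0, 0, 0], [0, 0, -3, 0, 0, 0], [0, 0, -3, 0, 0, 0], [0, 0, -3, 0, 0, 0]]

```text
t: 42.92
ee_pos: [0.5068, -0.3712, 0.1671]
eef_rot: [0.0, 0.062, 0.998, -0.0]
force: [1.4, -0.1, 0.7]
width: 0.072
gripper_force: 0.0
```

Emit:
carry_out:
  commands:
    - [[1.5, 0, -2, 0, 0, 0], [2, 1, 0, 0, 0, 0], [2, 2, 0, 0, 0, 0], [1, 1, 0, 0, 0, 0], [0, 0, 0, 0, 0, 0]]

```text
t: 43.33
ee_pos: [0.4455, -0.3208, 0.1862]
eef_rot: [-0.001, 0.061, 0.998, 0.001]
force: [-0.0, 0.4, 0.7]
width: 0.072
gripper_force: 0.0
```

Emit:
carry_out:
  commands:
    - [[0, 0, 0, 0, 0, 0], [0, 0, 0, 0, 0, 0], [0, 0, 0, 0, 0, 0]]

```text
t: 43.58
ee_pos: [0.4482, -0.3245, 0.1854]
eef_rot: [0.001, 0.062, 0.998, -0.0]
force: [1.6, -0.4, -0.5]
width: 0.072
gripper_force: 0.0
```

```bash
python3 - <<'E'
from h import *
a=optics.grab_frame("scene");b=optics.grab_frame("top")
cv2.imwrite("pics/end_s.png",cv2.resize(a[80:270,110:420],(775,475),interpolation=cv2.INTER_CUBIC))
cv2.imwrite("pics/end_t.png",cv2.resize(b[130:260,80:460],(798,273),interpolation=cv2.INTER_CUBIC))
optics.grab_frame("scene")
print([ (n,np.round(d["location"],3),round(d["confidence"],2)) for n in ("large_roll","small_roll","stapler","mouse","charger","cup","remote") for d in models.spot_point("scene",n)[:1]])
E
```

```text
[('large_roll', array([ 0.509, -0.373,  0.003]), 0.9), ('small_roll', array([ 0.489, -0.149,  0.004]), 0.76), ('stapler', array([ 0.49 , -0.291,  0.002]), 0.74), ('mouse', array([ 0.513, -0.059,  0.003]), 0.64), ('charger', array([ 0.557, -0.14 ,  0.007]), 0.58), ('cup', array([0.57 , 0.248, 0.002]), 0.97), ('remote', array([ 0.554,  0.389, -0.001]), 0.98)]
```

View pics/end_s.png

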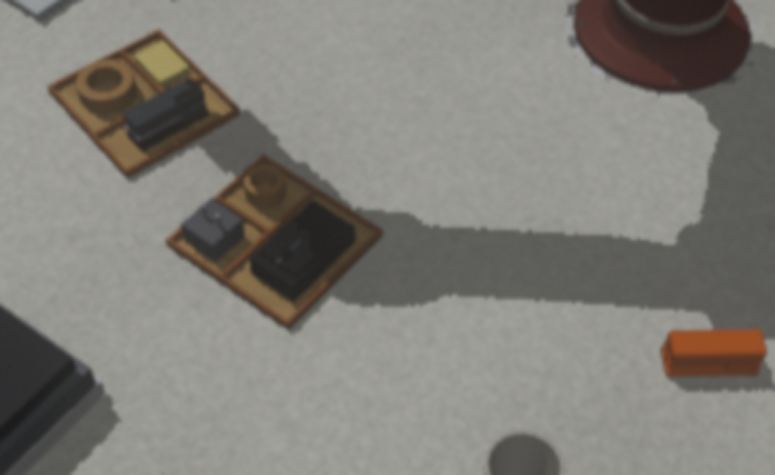

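View pics/end_t.png

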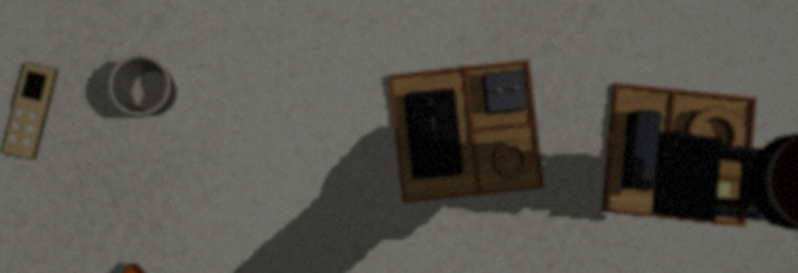

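The scene view shows all five things in their bays and upright: mouse (303,250), charger (213,230), small roll (265,183), stapler (165,112) and large roll (105,82). The cup, remote and orange look-alike have not moved, and the gripper is clear of everything, so I'm handing in.

```bash
python3 -c "
from h import *
print(ticket.close_job())"
```

```text
the job is handed in; nothing more can be done
None
```

Both kits are made up and handed in at about 44 s of robot time: each of the five things is in its bay, upright and set down gently, and the cup and remote are where they were.

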